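Load a speed controller on the throttle test stand

ROBOT

A 6-joint arm with a two-finger parallel gripper is mounted at the origin on the work surface. World frame = base frame: x ahead of the robot, y to its left, z up, the work surface at z = 0. Lengths are in m, angles in rad, forces in N, time in s.
With the tool pointing down it reaches from about 0.35 to 0.975 m from the base axis. Payload 4.9 kg.
Tool frame: the origin (TCP) lies on the centre line of the jaws, within the pads' length; the fingertips stand 19 mm ahead of it and the grasp point (between the pads) is the TCP; z points along the fingers, y is the line along which they close (so a half turn about z gives the same grasp; the last joint's range is limited). The gripper opens to 85 mm and grips with 20 to 120 N. Pads are 22 mm wide; open, the fingers measure 114 mm over their backs; the gripper's body (76 mm by 85 mm) begins 54 mm behind the grasp point. The pads swing forward as they close: fully open they stand 13 mm farther back than shut.
Start: joints at [1.057, 0.053, 1.613, -0, 1.476, -0.119], TCP at [0.24, 0.577, 0.22] pointing down, gripper open.
Joint ranges: [-3.01, 3.01], [-1.01, 2.22], [0.06, 2.58], [-1.02, 4.17], [0.09, 2.62], [-3.14, 3.14]. Speed limits (rad/s): [2.57, 2.57, 3.14, 3.14, 3.14, 3.14].

INTERFACE

Orientations are given as a unit quaternion [w, x, y, z].
In Python, from plant import state, grab_frame, ticket, spotter gives the robot as it stands.
- The arm moves only by the tool apply_moves, never from a script. Its argument "series" is a list of rows, each an object of numbers: "jaw": the closure, from 0 (fully open) to 1 (shut); "dx", "dy", "dz": the shift along the tool's x, y, z in mm; "turn": the turn about the tool's z in rad. A call has 1 to 5 rows; each row is the pose to reach, as a shift and turn from the pose commanded when the call began, along the tool's axes at that moment; what a row does not reach only later rows make up. A row lasts 1/12 s, in which the tool goes at most 41.7 mm and 7.16 degrees, less where a joint would pass 70% of its speed; a pose out of reach is approached as far as the arm can. A call with a gripper value outside its range is refused whole. The fingers move at their own pace and stop on an object; the grip force is fixed at half the most. Time passes only in rows, so rows that repeat a pose let the fingers close. It gives the time, the measured TCP pose, the force, the opening and the grip force at its end, in the units of the state.
- state(): the state, without advancing time (a new reading comes with each control period).
- grab_frame(name): name is "scene" or "top" or "wrist"; returns a dict with "pixels" (420x560x3 uint8, red, green, blue), "mtx" (3x3 intrinsics, pixels), "camera_from_world" (4x4, takes a point from world to camera coordinates). Camera axes: x right, y down, z forward; pixel columns grow to the right and rows downward; lengths in m; the calibration is good to about 2 mm. A picture is of the moment at which its call begins. There is no depth.
- ticket.job_done(): hands the job in; it is judged then, once.
Trained networks look in a picture, given as the dict that the camera call returned (one of the last four; its "shot" number tells which), for a name from the list of things; names that differ only in an ending like _2 or _b are one class to them, and where a whole thing is asked for, a point or a joint stands for the part that bears it (a point fixed in the world has none). Each returns a list of dicts, best first, with "conf" (0 to 1); they miss things now and then, are a little off and sometimes report something else, mostly with a low value. They report only what shows in the picture. A call takes as long as a camera call.
- spotter.outline_of(picture, target): "region" (420x560 bool, what is visible of it) and "extent" ([left, top, right, bottom] in pixels, round what is visible of it).
The state is a dict: "time": time; "joint_pos": joint angles; "joint_vel": joint speeds; "joint_efforts": joint torques, N m; "tool_pos": TCP position; "tool_rot": TCP orientation; "contact_force": force on the tool from outside, world axes, zero at the start; "ft_torque": the same for the moment, N m; "gripper_width": opening from 0.0 (shut) to 1.0 (fully open); "grasp_force": force on a finger pad.
Only numpy, scipy, OpenCV 4.12 (cv2) and the standard library are available. Lean on these libraries where they do the work, as an engineer would, in place of code of your own. Each camera call takes 0.05 s, during which the arm holds its last target. There are 200 camera calls.

TASK

Take the speed controller with the round fan from the wooden rack and lower it gently into the test stand's cradle, sitting flat with its fan end towards the hold-down lever's hinge. Then throw the hold-down lever all the way over until it lies home in the notch across the cradle, and only after that set the throttle lever to the angle shown by the pointer beside it. Leave the pointer, the two other units in the rack, and the loose wheel, cup and screwdriver where they are.

Things in the scene. Friction and masses are not known exactly. Their poses are not given: they have to be found in the camera images.
- controller: the speed controller to load: black block with aluminium edge rails, 56 (its x) x 36 (its y) x 40 mm high, about 120 g; a round grey fan in its top near the +x end, three brass sockets on the -x end face. Origin: centre of its underside. It starts in one of the three rack bays, long axis along the bay
- fan_end (a point): centre of the controller's +x (fan) end face, 20 mm above its underside
- plain_unit: another unit that stays in its bay: same 56 x 36 x 40 mm block, fins all over the top, no fan. Origin: centre of its underside
- short_unit: another unit that stays in its bay: 46 x 36 x 40 mm, fins on top, no fan. Origin: centre of its underside
- rack: fixed plywood rack 50 (x) x 158 (y) x 54 mm high, floor 6 mm. Origin: centre of its underside. Walls 8 mm thick, 44 mm long in x, 54 mm high, at y = -75, -25, 25, 75 mm make three bays open above and at both x ends. The walls cover the units' sides (8 mm above their tops); end faces stick out 6 mm (short unit 1 mm): in the rack a unit can be gripped only by its end faces
- stand: fixed test stand; aluminium base plate 170 (x, from -90 to 80) x 230 (y) x 12 mm. Origin: centre of the underside (x = y = 0). Cradle at y = -60 mm, round-backed throttle housing (100 x 30 mm, top 100 mm high) at y = 65 mm, a low black display box (visible only, top 33 mm) at x = -55, y = 0
- cradle (a point): centre of the cradle's floor, 16 mm above the bench, axes as the stand; the controller goes here, fan towards +x. Nest 62 x 42 mm (3 mm play all round): side lips 8 mm high, but at each x end two posts 8 mm thick and 52 mm high above the floor, 16 mm apart. So here it can be gripped only by its long sides: put it down on the bench first and regrasp
- clamp (a joint): hold-down lever angle, rad. 0: leaning 0.65 rad back (+x) from upright, open; grows as it swings over the cradle towards -x; 2.22 = level, home in the gap between the front posts (end stop). It stays where it is left
- clamp_hinge (a point): hinge axis (along the stand's y) of the hold-down lever, 64 mm above the bench, 45 mm behind (+x of) the cradle's centre
- clamp_grip (a point): centre of the hold-down lever's crossbar grip: black cylinder 18 mm diameter, 30 mm long along y, 115 mm from the hinge; the steel arm is 10 mm thick. Its orientation turns with the lever; at joint 0 it equals the stand's
- throttle (a joint): throttle lever angle, rad. 0: leaning 0.9 rad towards the stand's -x from upright (idle), grows towards +x, 0.9 = upright, at most 1.8. It stays where it is left
- throttle_hinge (a point): hinge axis (along the stand's y) of throttle and pointer, 50 mm above the bench
- throttle_grip (a point): centre of the throttle's crossbar grip: black cylinder 18 mm diameter, 30 mm long along y, 105 mm from the hinge. Its orientation turns with the lever; at joint 0 it equals the stand's
- pointer (a joint): angle of the setting pointer, rad, same zero and sense as the throttle: the commanded throttle angle. Not to be moved
- pointer_tip (a point): end of the setting pointer: flat steel blade 7 mm wide on the housing's +y face, 66 mm from the hinge, 19 mm to +y of the throttle's middle plane, with a small tab bent over the housing's rim. Orientation turns with it; at joint 0 it equals the stand's
- wheel: model-car wheel lying flat, 64 mm diameter, 30 mm high; origin: centre of its underside. Stays
- cup: white plastic cup, 64 mm across the rim, 70 mm high; origin: centre of its underside. Stays
- driver: screwdriver lying on the bench beyond the rest, about 200 mm long along its x; origin: its middle, underside. Stays

How it is judged:
By the outcome, as a careful person would: the job done as asked, in the order asked, and still so for the second after the job is handed in, with the robot touching nothing.
It also fails if it takes over 72 s, if anything falls off the work surface, if the arm or the gripper's body presses on something with over 40 N, if the wrist force passes 120 N, or if a joint passes its speed limit or range.

## Working session

There is one attempt and no reset: what is moved stays moved. The work goes in short steps, Python scripts to look and compute and a tool call to move; the robot and the scene stay as the last step left them, time stands still between calls to the robot, and variables do not carry over. Pictures are saved under pics/ and viewed, at most 10 in all, crops included, and the job is handed in when it is done.

Besides the shell and the picture viewer there is one more tool, called after "Request:" as name([rows], argument=value, ...), one row to a line, values as JSON. apply_moves: Moves the arm, as the interface text tells. Its arguments: {"type":"object","properties":{"series":{"type":"array","items":{"type":"object","properties":{"jaw":{"type":"number"},"dx":{"type":"number"},"dy":{"type":"number"},"dz":{"type":"number"},"turn":{"type":"number"}}}}},"required":["series"]}

```bash
mkdir -p pics; ls; python3 - <<'E'
from plant import state, grab_frame, ticket, spotter
import cv2, numpy as np
s=state();print({k:np.round(v,3) for k,v in s.items()})
ims=[]
for n in ["scene","top"]:
    f=grab_frame(n);ims.append(f['pixels'])
    np.savez(f'pics/{n}0.npz',**{k:f[k] for k in('pixels','mtx','camera_from_world')})
    print(n,f['mtx'].round(1).tolist(),f['camera_from_world'].round(4).tolist())
    for t in["controller","plain_unit","short_unit","rack","stand","clamp","throttle","pointer","wheel","cup","driver","clamp_grip","throttle_grip"]:
        r=spotter.outline_of(f,t)
        print(t,[(round(float(d['conf']),2),np.round(d['extent']).tolist(), np.argwhere(d['region']).mean(0)[::-1].round(1).tolist()) for d in r[:2]])
    cv2.imwrite(f'pics/{n}0.png',cv2.resize(f['pixels'][:,:,::-1],(784,588),interpolation=cv2.INTER_CUBIC))
E
```

```text
pics
{'time': np.float64(0.0), 'joint_pos': array([ 1.057,  0.053,  1.614, -0.   ,  1.476, -0.119]), 'joint_vel': array([-0.001,  0.   , -0.001, -0.   ,  0.002,  0.001]), 'joint_efforts': array([ 0.0000e+00, -3.9366e+01, -3.7018e+01, -0.0000e+00,  7.0000e-03,
       -0.0000e+00]), 'tool_pos': array([0.24 , 0.576, 0.219]), 'tool_rot': array([-0.   ,  0.196,  0.981, -0.001]), 'contact_force': array([0.069, 0.471, 0.335]), 'ft_torque': array([-0.02 , -0.014,  0.021]), 'grasp_force': np.float64(0.0), 'gripper_width': np.float64(0.997)}
scene [[386.3, 0.0, 285.9], [0.0, 386.3, 208.7], [0.0, 0.0, 1.0]] [[-0.6716, 0.7409, 0.0022, 0.3827], [0.5439, 0.495, -0.6776, -0.2599], [-0.5031, -0.4539, -0.7354, 1.1974], [0.0, 0.0, 0.0, 1.0]]
controller [(0.89, [357.0, 242.0, 381.0, 276.0], [366.7, 261.6])]
plain_unit [(0.6, [313.0, 175.0, 339.0, 196.0], [325.5, 187.3]), (0.55, [376.0, 254.0, 402.0, 287.0], [389.9, 269.2])]
short_unit [(0.73, [403.0, 261.0, 428.0, 296.0], [413.6, 278.4]), (0.42, [176.0, 118.0, 289.0, 209.0], [233.7, 166.4])]
rack [(0.78, [349.0, 242.0, 433.0, 298.0], [393.7, 273.0]), (
[... 1156 characters left out ...]
0, 450.0, 226.0], [434.2, 208.7])]
clamp [(0.58, [424.0, 200.0, 452.0, 229.0], [434.0, 209.0])]
throttle [(0.61, [367.0, 261.0, 384.0, 292.0], [374.3, 280.1])]
pointer [(0.46, [353.0, 236.0, 368.0, 248.0], [362.4, 240.0])]
wheel [(0.95, [279.0, 275.0, 306.0, 304.0], [292.9, 289.9])]
cup [(0.69, [151.0, 239.0, 172.0, 261.0], [160.8, 249.8]), (0.61, [251.0, 153.0, 279.0, 181.0], [266.4, 166.9])]
driver [(0.62, [299.0, 99.0, 315.0, 178.0], [307.2, 122.0]), (0.17, [340.0, 199.0, 450.0, 289.0], [390.4, 246.8])]
clamp_grip [(0.88, [421.0, 198.0, 449.0, 226.0], [433.4, 209.8]), (0.46, [144.0, 226.0, 220.0, 261.0], [183.3, 242.8])]
throttle_grip [(0.76, [371.0, 266.0, 385.0, 289.0], [374.2, 280.2])]
```

```bash
python3 - <<'E'
import cv2, numpy as np
f=np.load('pics/top0.npz')['pixels'][:,:,::-1]
a=cv2.resize(f[190:300,325:465],(800,628),interpolation=cv2.INTER_CUBIC)[:600]
b=f[190:300,130:330]
a=cv2.resize(f[185:305,135:455],(800,300),interpolation=cv2.INTER_CUBIC)
s=np.load('pics/scene0.npz')['pixels'][:,:,::-1]
b=cv2.resize(s[105:225,160:320],(400,300),interpolation=cv2.INTER_CUBIC)
c=cv2.resize(s[210:312,310:446],(400,300),interpolation=cv2.INTER_CUBIC)
cv2.imwrite('pics/c1.png',np.vstack([a,np.hstack([b,c])]))
E
```

```text
(no output)
```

View pics/top0.png

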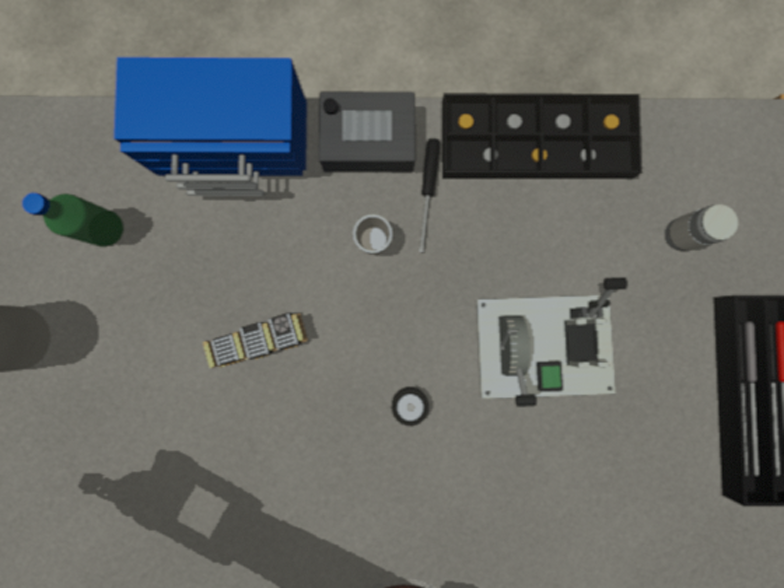

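View pics/c1.png

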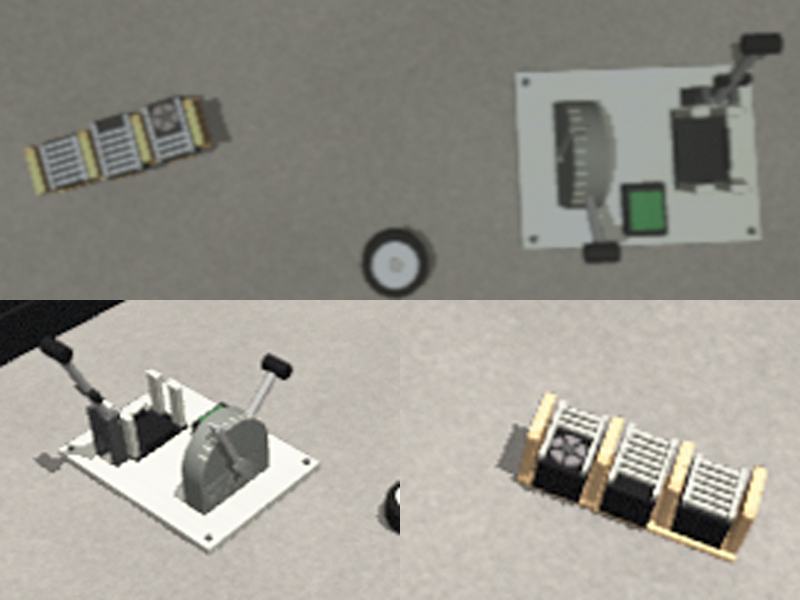

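The top view shows the rack at about full-image (183,243), with the fan unit in its right-hand bay (fan end up in the image, world +x). The stand is at about (390,247) with the clamp hinge up, also +x. The scene view shows the pointer on the housing's +y face.

```bash
cat > h.py <<'E'
import numpy as np, cv2
from scipy.optimize import least_squares
def ray(f,uv,z):
    "world point at height z seen at pixel uv"
    M=np.asarray(f['camera_from_world']);R,t=M[:3,:3],M[:3,3]
    d=R.T@np.linalg.inv(f['mtx'])@np.r_[uv,1.];c=-R.T@t
    return c+d*(z-c[2])/d[2]
def proj(f,P):
    M=np.asarray(f['camera_from_world']);p=np.atleast_2d(P)@M[:3,:3].T+M[:3,3]
    q=p@np.asarray(f['mtx']).T;return q[:,:2]/q[:,2:]
def place(pose,L):
    x,y,a=pose;L=np.atleast_2d(L);c,s=np.cos(a),np.sin(a)
    return np.c_[x+c*L[:,0]-s*L[:,1],y+s*L[:,0]+c*L[:,1],L[:,2]]
def fit(obs,p0):
    "obs: list of (frame, local pts, pixels)"
    r=least_squares(lambda p:np.concatenate([(proj(f,place(p,L))-uv).ravel() for f,L,uv in obs]),p0,x_scale=[.01,.01,.05],loss='soft_l1')
    return r.x,r.fun
def load(n):return dict(np.load(f'pics/{n}.npz'))
def snap(n,save):
    from plant import grab_frame
    f=grab_frame(n);np.savez(f'pics/{save}.npz',**{k:f[k] for k in('pixels','mtx','camera_from_world')});return f
def toolmove(dw,st):
    "world shift (m) -> tool-axis mm"
    from scipy.spatial.transform import Rotation as R
    w,x,y,z=st['tool_rot'];return R.from_quat([x,y,z,w]).inv().apply(dw)*1000
E
python3 - <<'E'
from h import *
f=load('top0')
px=np.array([[27,147],[40,193],[185,97],[205,146]])/2.5+[135,185]
W=np.array([ray(f,p,.054) for p in px]);print('rack',W.round(3).tolist(),W.mean(0))
d=W[0]-W[2];print('yaw',np.degrees(np.arctan2(-d[0],d[1])),np.linalg.norm(W[0]-W[2]))
px=np.array([[516,72],[761,239],[523,248]])/2.5+[135,185]
W=np.array([ray(f,p,.012) for p in px]);print('stand',W.round(3).tolist(), np.linalg.norm(W[1]-W[2]),np.linalg.norm(W[0]-W[2]))
for n,p,z in [('wheel',(292.9,289.9),.03),('cup',(265,167),.07),('ctl',(203,236),.046)]:print(n,ray(f,p,z))
E
```

```text
rack [[0.513, 0.322, 0.054], [0.472, 0.31, 0.054], [0.559, 0.179, 0.054], [0.514, 0.161, 0.054]] [0.51434181 0.24301892 0.054     ]
yaw 17.60293484936912 0.14999868100059208
stand [[0.584, -0.132, 0.012], [0.423, -0.365, 0.012], [0.416, -0.136, 0.012]] 0.2283774755080975 0.16788882340987318
wheel [ 0.40519262 -0.01332511  0.03      ]
cup [0.68736505 0.05098509 0.07      ]
ctl [0.53073512 0.19421434 0.046     ]
```

Request:
apply_moves([
  {"dx": -35, "dy": -20, "jaw": 0},
  {"dx": -70, "dy": -40, "jaw": 0},
  {"dx": -104, "dy": -60, "jaw": 0},
  {"dx": -139, "dy": -80, "jaw": 0},
  {"dx": -173, "dy": -100, "jaw": 0},
])

```text
invalid input at $.series[0]: expected keys jaw, dx, dy, dz, turn
```

Request:
apply_moves([
  {"dx": -35, "dy": -20, "jaw": 0},
  {"dx": -70, "dy": -40, "jaw": 0},
  {"dx": -104, "dy": -60, "jaw": 0},
  {"dx": -139, "dy": -80, "jaw": 0},
  {"dx": -173, "dy": -100, "jaw": 0},
])

```text
invalid input at $.series[0]: expected keys jaw, dx, dy, dz, turn
```

Request:
apply_moves([
  {"dx": -35, "dy": -20, "turn": 0.12, "jaw": 0},
  {"dx": -70, "dy": -41, "turn": 0.24, "jaw": 0},
  {"dx": -70, "dy": -41, "turn": 0.36, "jaw": 0},
  {"dx": -70, "dy": -41, "turn": 0.48, "jaw": 0},
  {"dx": -70, "dy": -41, "turn": 0.6, "jaw": 0},
])

```text
invalid input at $.series[0]: expected keys jaw, dx, dy, dz, turn
```

Request:
apply_moves([
  {"turn": 0.12, "jaw": 0},
  {"turn": 0.24, "jaw": 0},
  {"turn": 0.3, "jaw": 0},
  {"turn": 0.3, "jaw": 0},
])

```text
invalid input at $.series[0]: expected keys jaw, dx, dy, dz, turn
```

```bash
python3 - <<'E'
from h import *
from plant import state,spotter
s=state();print(s['time'],s['tool_pos'].round(4),s['tool_rot'].round(4),s['joint_pos'].round(2),s['gripper_width'])
f=snap('wrist','wr1');print(f['mtx'].round(1).tolist(),f['camera_from_world'].round(3).tolist())
for t in["controller","rack"]:
    for d in spotter.outline_of(f,t)[:2]: print(t,d['conf'],d['extent'])
cv2.imwrite('pics/wr1.png',f['pixels'][:,:,::-1])
E
```

```text
1.4 [0.2404 0.5769 0.22  ] [ 0.      0.1961  0.9806 -0.    ] [ 1.06  0.05  1.61 -0.    1.48 -0.12] 0.9990726280840344
[[295.0, 0.0, 277.7], [0.0, 295.0, 209.2], [0.0, 0.0, 1.0]] [[0.385, 0.923, 0.0, -0.624], [0.882, -0.368, 0.294, -0.038], [0.271, -0.113, -0.956, 0.379], [0.0, 0.0, 0.0, 1.0]]
controller 0.43 [119.3, 409.5, 132.4, 420.0]
```

View pics/wr1.png

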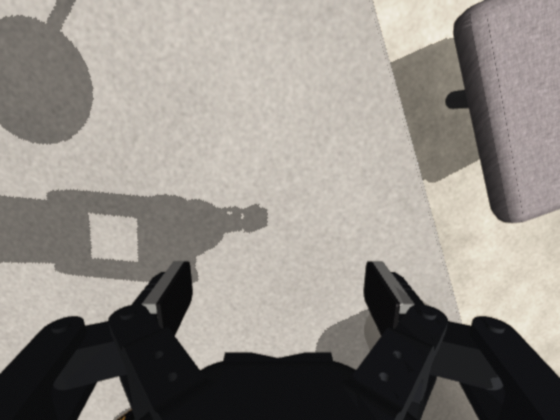

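The first series was refused because every row needs all five keys. The picture shows only bare bench and the open fingers at about (180,290) and (380,290).

Request:
apply_moves([
  {"dx": -33, "dy": -22, "dz": 0, "turn": 0, "jaw": 0},
  {"dx": -66, "dy": -43, "dz": 0, "turn": 0, "jaw": 0},
  {"dx": -100, "dy": -65, "dz": 0, "turn": 0, "jaw": 0},
  {"dx": -133, "dy": -87, "dz": 0, "turn": 0, "jaw": 0},
  {"dx": -166, "dy": -109, "dz": 0, "turn": 0, "jaw": 0},
])

```text
time: 1.97
tool_pos: [0.3523, 0.411, 0.2201]
tool_rot: [0.0, 0.196, 0.981, 0.0]
contact_force: [1.2, 0.8, -0.0]
gripper_width: 1.003
grasp_force: 0.0
```

Request:
apply_moves([
  {"dx": -33, "dy": -22, "dz": 0, "turn": 0, "jaw": 0},
  {"dx": -66, "dy": -43, "dz": 0, "turn": 0, "jaw": 0},
  {"dx": -100, "dy": -65, "dz": 0, "turn": 0, "jaw": 0},
  {"dx": -133, "dy": -87, "dz": 0, "turn": 0, "jaw": 0},
  {"dx": -166, "dy": -109, "dz": 0, "turn": 0, "jaw": 0},
])

```text
time: 2.38
tool_pos: [0.4638, 0.2462, 0.2203]
tool_rot: [0.0, 0.196, 0.981, 0.0]
contact_force: [0.8, 0.6, -0.5]
gripper_width: 1.0
grasp_force: 0.0
```

Request:
apply_moves([
  {"dx": -33, "dy": -22, "dz": 0, "turn": 0.12, "jaw": 0},
  {"dx": -66, "dy": -43, "dz": 0, "turn": 0.24, "jaw": 0},
  {"dx": -100, "dy": -65, "dz": 0, "turn": 0.36, "jaw": 0},
  {"dx": -134, "dy": -86, "dz": 0, "turn": 0.48, "jaw": 0},
  {"dx": -134, "dy": -86, "dz": 0, "turn": 0.6, "jaw": 0},
])

```text
time: 2.8
tool_pos: [0.5566, 0.1116, 0.2201]
tool_rot: [0.001, 0.483, 0.876, -0.001]
contact_force: [-0.4, 0.1, 0.2]
gripper_width: 1.0
grasp_force: 0.0
```

Request:
apply_moves([
  {"dx": 0, "dy": 0, "dz": 0, "turn": 0.12, "jaw": 0},
  {"dx": 0, "dy": 0, "dz": 0, "turn": 0.24, "jaw": 0},
  {"dx": 0, "dy": 0, "dz": 0, "turn": 0.3, "jaw": 0},
  {"dx": 0, "dy": 0, "dz": 0, "turn": 0.3, "jaw": 0},
])

```text
time: 3.13
tool_pos: [0.5537, 0.1168, 0.22]
tool_rot: [-0.0, 0.604, 0.797, -0.0]
contact_force: [-0.7, 0.3, -0.7]
gripper_width: 0.999
grasp_force: 0.0
```

```bash
python3 - <<'E'
from h import *
from plant import state,spotter
s=state();print(s['time'],s['tool_pos'].round(4),s['tool_rot'].round(4),s['joint_pos'].round(2),s['gripper_width'])
f=snap('wrist','wr2');print(f['mtx'].round(1).tolist(),f['camera_from_world'].round(3).tolist())
for t in["controller","rack"]:
    for d in spotter.outline_of(f,t)[:2]: print(t,d['conf'],d['extent'])
cv2.imwrite('pics/wr2.png',f['pixels'][:,:,::-1])
E
```

```text
3.1333 [0.5537 0.1168 0.22  ] [-0.      0.6036  0.7973 -0.    ] [ 0.08 -0.09  1.75 -0.    1.48 -0.2 ] 0.9991976104840488
[[295.0, 0.0, 277.7], [0.0, 295.0, 209.2], [0.0, 0.0, 1.0]] [[0.963, 0.271, 0.0, -0.565], [0.259, -0.92, 0.294, -0.075], [0.08, -0.283, -0.956, 0.368], [0.0, 0.0, 0.0, 1.0]]
controller 0.82 [253.4, 90.8, 305.0, 128.7]
rack 0.96 [251.0, 22.5, 293.9, 140.1]
```

View pics/wr2.png

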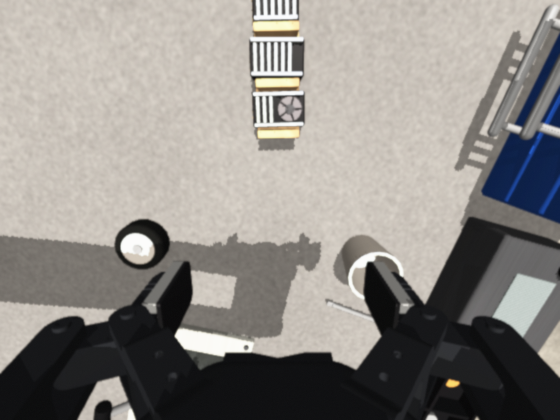

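The picture shows the rack upright in the image, with the fan unit's top spanning about (252–305, 92–127), the fan at (290,109) on its +x side, and the near wall top at (277,132).

```bash
python3 - <<'E'
from h import *
f=load('wr2')
L=np.array([[-28,18,46],[28,18,46],[28,-18,46],[-28,-18,46]])/1000.
uv=np.array([[252,92.5],[304,93],[304.5,125],[253.5,125.5]])
p,r=fit([(f,L,uv)],[.53,.19,.27]);print(p,np.degrees(p[2]),r.round(1))
# walls: yellowish segments
hsv=cv2.cvtColor(f['pixels'],cv2.COLOR_RGB2HSV);m=((hsv[:,:,0]>12)&(hsv[:,:,0]<28)&(hsv[:,:,1]>90)).astype('uint8');m[150:]=0;m[:,:240]=0;m[:,320:]=0
n,l,st,c=cv2.connectedComponentsWithStats(m)
for i in range(1,n):
    if st[i,4]>60:
        print(st[i],c[i].round(1),ray(f,c[i],.054).round(4))
cv2.imwrite('pics/z.png',cv2.resize(f['pixels'][5:155,225:335,::-1],(440,600),interpolation=cv2.INTER_CUBIC))
E
```

```text
[0.53203359 0.19728539 0.29138513] 16.69513814115464 [-0.8 -0.9  1.3 -2.4  0.5  1.7 -0.8  2.1]
[254  29  44   7 255] [276.4  32.5] [0.5112 0.2637 0.054 ]
[256  86  42   5 161] [276.5  88. ] [0.5245 0.2162 0.054 ]
[258 127  41   3 112] [279.5 128.1] [0.538  0.1795 0.054 ]
```

View pics/z.png

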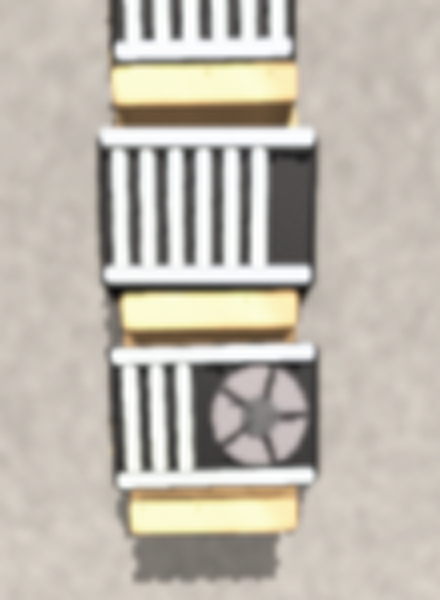

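```bash
python3 - <<'E'
from h import *
from plant import state
f=load('wr2')
c=lambda a:np.array(a)/4+[225,5]
L=np.array([[-28,18,46],[28,18,46],[28,-18,46],[-28,-18,46]])/1000.
p,r=fit([(f,L,c([[111,347],[320,347],[315,486],[118,486]]))],[.53,.19,.27]);print('ctl',p,np.degrees(p[2]),r.round(1))
W=np.array([[sx*22,y+sy*4,54] for y in(-75,-25,25) for sx,sy in((-1,1),(1,1),(1,-1),(-1,-1))])/1000.
q,r=fit([(f,W,c([[131,490],[298,490],[297,533],[131,533],[122,291],[298,291],[298,330],[122,330],[112,62],[298,62],[296,103],[113,103]]))],[.51,.243,.27]);print('rack',q,np.degrees(q[2]),r.round(1))
print('bay',place(q,[[0,-.05,0]]))
s=state();print('tool', toolmove(np.r_[p[:2]-s['tool_pos'][:2],0],s), np.degrees(np.arctan2(2*s['tool_rot'][2]**2-1,2*s['tool_rot'][1]*s['tool_rot'][2])))
E
```

```text
ctl [0.5324511  0.19734577 0.27507646] 15.760720284190489 [-0.8 -0.6  1.  -0.6  1.3  0.7 -1.7  0.8]
rack [0.51680788 0.24542377 0.29281381] 16.77699535854187 [-0.5  2.8 -0.2  2.   0.  -0.9 -0.2 -0.1 -0.2  0.7 -0.1 -0.2 -0.1 -1.3
  0.1 -0.4  0.2  0.8  0.1 -0.2  0.5 -0.9  0.3  0.1]
bay [[0.53124025 0.197552   0.        ]]
tool [ 8.29481263e+01  1.66509108e+00 -2.64945909e-03] 15.906389423879716
```

Request:
apply_moves([
  {"dx": 30, "dy": 1, "dz": 0, "turn": 0, "jaw": 0},
  {"dx": 60, "dy": 1, "dz": 0, "turn": 0, "jaw": 0},
  {"dx": 83, "dy": 1, "dz": 20, "turn": 0, "jaw": 0},
  {"dx": 83, "dy": 1, "dz": 55, "turn": 0, "jaw": 0},
  {"dx": 83, "dy": 1, "dz": 80, "turn": 0, "jaw": 0},
])

```text
time: 3.7
tool_pos: [0.5313, 0.1986, 0.1389]
tool_rot: [0.0, 0.602, 0.799, 0.0]
contact_force: [0.2, 0.0, -0.6]
gripper_width: 0.997
grasp_force: 0.0
```

Request:
apply_moves([
  {"dx": 0, "dy": 0, "dz": 30, "turn": 0, "jaw": 0},
  {"dx": 0, "dy": 0, "dz": 60, "turn": 0, "jaw": 0},
  {"dx": 0, "dy": 0, "dz": 85, "turn": 0, "jaw": 0},
  {"dx": 0, "dy": 0, "dz": 100, "turn": 0, "jaw": 0},
  {"dx": 0, "dy": 0, "dz": 108, "turn": 0, "jaw": 0},
])

```text
time: 4.12
tool_pos: [0.5298, 0.1969, 0.0289]
tool_rot: [-0.002, 0.603, 0.798, -0.002]
contact_force: [-0.5, -1.1, -0.1]
gripper_width: 0.997
grasp_force: 0.0
```

Request:
apply_moves([
  {"dx": 0, "dy": 0, "dz": 0, "turn": 0, "jaw": 0.15},
  {"dx": 0, "dy": 0, "dz": 0, "turn": 0, "jaw": 0.3},
  {"dx": 0, "dy": 0, "dz": 0, "turn": 0, "jaw": 0.45},
  {"dx": 0, "dy": 0, "dz": 0, "turn": 0, "jaw": 0.6},
  {"dx": 0, "dy": 0, "dz": 0, "turn": 0, "jaw": 0.6},
])

```text
time: 4.53
tool_pos: [0.5331, 0.1975, 0.0336]
tool_rot: [0.001, 0.603, 0.798, 0.001]
contact_force: [0.2, -1.0, 0.0]
gripper_width: 0.399
grasp_force: 0.0
```

```bash
python3 - <<'E'
from h import *
from plant import state,spotter
s=state();print(s['time'],s['tool_pos'].round(4),s['joint_pos'].round(2),s['gripper_width'],s['grasp_force'],s['contact_force'])
f=snap('wrist','wr3');g=snap('scene','sc3')
cv2.imwrite('pics/wr3.png',np.hstack([cv2.resize(f['pixels'],(400,300)),cv2.resize(g['pixels'][205:310,315:455],(400,300),interpolation=cv2.INTER_CUBIC)])[:,:,::-1])
E
```

```text
4.5333 [0.5331 0.1975 0.0336] [ 0.22  0.11  1.89 -0.    1.15 -0.05] 0.39889550376211097 0.0 [ 0.2220832  -0.9519942   0.01902429]
```

View pics/wr3.png

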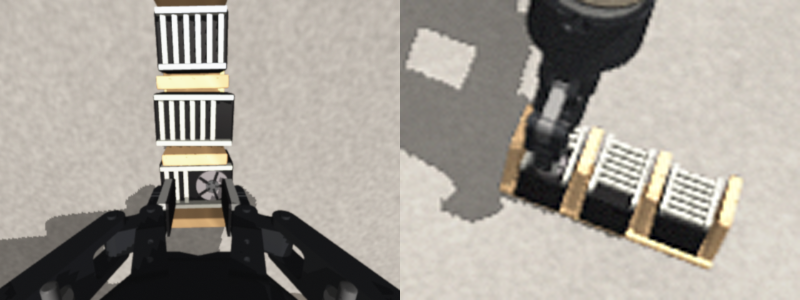

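The picture shows the fingers straddling the fan unit's two ends in its bay, about (165,200) and (232,200), but not yet firmly gripping. I'll close further.

Request:
apply_moves([
  {"dx": 0, "dy": 0, "dz": 0, "turn": 0, "jaw": 0.8},
  {"dx": 0, "dy": 0, "dz": 0, "turn": 0, "jaw": 1},
  {"dx": 0, "dy": 0, "dz": 0, "turn": 0, "jaw": 1},
  {"dx": 0, "dy": 0, "dz": 0, "turn": 0, "jaw": 1},
  {"dx": 0, "dy": 0, "dz": 0, "turn": 0, "jaw": 1},
])

```text
time: 5.05
tool_pos: [0.5319, 0.1972, 0.032]
tool_rot: [-0.0, 0.603, 0.798, -0.0]
contact_force: [-0.0, 0.5, 0.0]
gripper_width: -0.001
grasp_force: 0.0
```

```bash
python3 - <<'E'
from h import *
from plant import state,spotter
s=state();print(s)
f=snap('wrist','wr4');g=snap('scene','sc4')
for n,F in(('w',f),('s',g)):
    for t in['controller','plain_unit','short_unit']: print(n,t,[(round(float(d['conf']),2),d['extent']) for d in spotter.outline_of(F,t)[:2]])
cv2.imwrite('pics/wr4.png',np.hstack([cv2.resize(f['pixels'][150:420,140:420],(400,386)),cv2.resize(g['pixels'][200:310,330:444],(400,386),interpolation=cv2.INTER_CUBIC)])[:,:,::-1])
E
```

```text
{'time': 5.05, 'joint_pos': array([ 2.23790724e-01,  1.09337001e-01,  1.88729257e+00,  2.47388103e-06,
        1.14509539e+00, -5.21918984e-02]), 'joint_vel': array([ 7.14614958e-05, -3.33665155e-05, -3.73768508e-04,  3.70421874e-04,
        9.30863303e-05, -1.45701011e-04]), 'joint_efforts': array([ 4.25554817e-04, -3.67935240e+01, -3.19711626e+01, -1.00017073e-04,
        7.07779309e-04, -6.33892751e-05]), 'tool_pos': array([0.53189965, 0.19716031, 0.03196298]), 'tool_rot': array([-4.34594971e-05,  6.03120417e-01,  7.97650148e-01, -4.98894906e-05]), 'contact_force': array([-0.01930008,  0.47295109,  0.01509407]), 'ft_torque': array([-0.04871881, -0.04483004,  0.02069023]), 'grasp_force': 0.0, 'gripper_width': -0.0009407788085701419}
w controller [(0.96, [226.1, 219.1, 329.0, 293.1]), (0.24, [219.9, 6.9, 325.0, 102.2])]
w plain_unit [(0.58, [217.9, 130.4, 332.4, 202.4])]
w short_unit [(0.85, [218.4, 5.5, 325.8, 101.7])]
s controller [(0.78, [358.2, 250.2, 378.5, 276.8])]
s plain_unit [(0.56, [379.6, 252.7, 403.1, 289.4])]
s short_unit [(0.66, [404.6, 262.4, 428.1, 292.4]), (0.19, [350.7, 241.9, 436.1, 297.2])]
```

View pics/wr4.png

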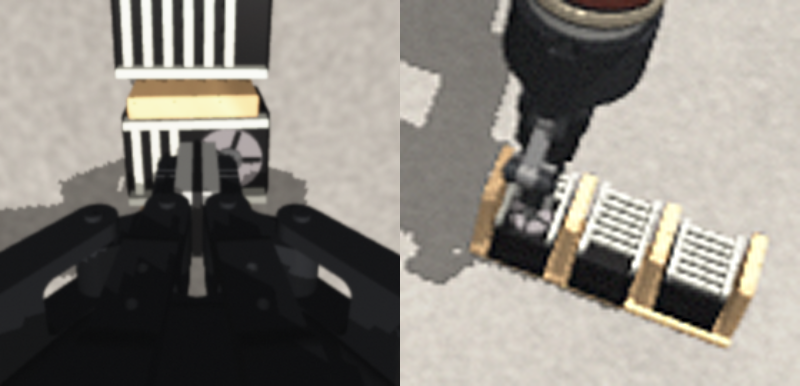

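```bash
python3 - <<'E'
from h import *
f=load('wr4');M=f['camera_from_world'];print('cam',-M[:3,:3].T@M[:3,3])
for z in(.013,.032,.046,.052,.06,.07,.08,.1):print(z,proj(f,[.532,.1972,z]).round(1))
# where unit lies now: top-face corners
for e in([226,228],[329,228]):print(ray(f,e,.046))
g=load('sc4')
for z in(.013,.032,.046,.06,.08,.12):print('scene',z,((proj(g,[.532,.1972,z])-[330,200])*[400/114,386/110]).round(0))
E
```

```text
cam [0.51170702 0.26845664 0.18568973]
0.013 [[277.9 241. ]]
0.032 [[277.9 254.1]]
0.046 [[278.  265.8]]
0.052 [[278.  271.5]]
0.06 [[278.  279.7]]
0.07 [[278.  291.3]]
0.08 [[278.  304.8]]
0.1 [[278.1 339.1]]
[0.50095483 0.21050395 0.046     ]
[0.55104333 0.22464742 0.046     ]
scene 0.013 [[125. 224.]]
scene 0.032 [[130. 206.]]
scene 0.046 [[134. 192.]]
scene 0.06 [[137. 178.]]
scene 0.08 [[143. 157.]]
scene 0.12 [[155. 113.]]
```

The picture shows the fingers shut just above the fan unit, with tips at about (276,250) in the wrist frame. The unit hasn't moved. Working back from the image, the fingertips are about 37 mm higher than the stated tool geometry for the reported TCP. I'll test this with a shallow grasp.

Request:
apply_moves([
  {"dx": 0, "dy": 0, "dz": -20, "turn": 0, "jaw": 0.5},
  {"dx": 0, "dy": 0, "dz": -20, "turn": 0, "jaw": 0},
  {"dx": 0, "dy": 0, "dz": -20, "turn": 0, "jaw": 0},
  {"dx": 0, "dy": 0, "dz": -20, "turn": 0, "jaw": 0},
  {"dx": 0, "dy": 0, "dz": -20, "turn": 0, "jaw": 0},
])

```text
time: 5.87
tool_pos: [0.5314, 0.1971, 0.0512]
tool_rot: [-0.0, 0.603, 0.798, -0.0]
contact_force: [-0.3, 0.0, 0.1]
gripper_width: 0.715
grasp_force: 0.0
```

Request:
apply_moves([
  {"dx": 0, "dy": 0, "dz": 0, "turn": 0, "jaw": 0},
  {"dx": 0, "dy": 0, "dz": 0, "turn": 0, "jaw": 0},
  {"dx": 0, "dy": 0, "dz": 20, "turn": 0, "jaw": 0},
  {"dx": 0, "dy": 0, "dz": 32, "turn": 0, "jaw": 0},
  {"dx": 0, "dy": 0, "dz": 40, "turn": 0, "jaw": 0},
])

```text
time: 6.28
tool_pos: [0.5305, 0.1968, 0.0097]
tool_rot: [-0.001, 0.603, 0.798, -0.001]
contact_force: [-1.0, 0.1, 0.1]
gripper_width: 1.003
grasp_force: 0.0
```

Request:
apply_moves([
  {"dx": 0, "dy": 0, "dz": 0, "turn": 0, "jaw": 0.15},
  {"dx": 0, "dy": 0, "dz": 0, "turn": 0, "jaw": 0.3},
  {"dx": 0, "dy": 0, "dz": 0, "turn": 0, "jaw": 0.4},
  {"dx": 0, "dy": 0, "dz": 0, "turn": 0, "jaw": 0.4},
  {"dx": 0, "dy": 0, "dz": 0, "turn": 0, "jaw": 0.4},
])

```text
time: 6.7
tool_pos: [0.5325, 0.1973, 0.0128]
tool_rot: [0.0, 0.603, 0.798, 0.001]
contact_force: [-0.8, -0.2, -1.0]
gripper_width: 0.638
grasp_force: 64.7
```

The unit stopped the fingers at 64.7 N, which confirms the offset. I'll reopen and go deeper for a proper grip.

Request:
apply_moves([
  {"dx": 0, "dy": 0, "dz": 0, "turn": 0, "jaw": 0.1},
  {"dx": 0, "dy": 0, "dz": 0, "turn": 0, "jaw": 0},
  {"dx": 0, "dy": 0, "dz": 0, "turn": 0, "jaw": 0},
  {"dx": 0, "dy": 0, "dz": 6, "turn": 0, "jaw": 0},
  {"dx": 0, "dy": 0, "dz": 12, "turn": 0, "jaw": 0},
])

```text
time: 7.12
tool_pos: [0.5324, 0.1973, 0.0001]
tool_rot: [0.0, 0.603, 0.798, 0.0]
contact_force: [-0.0, 0.2, -0.6]
gripper_width: 0.997
grasp_force: 0.0
```

Request:
apply_moves([
  {"dx": 0, "dy": 0, "dz": 3, "turn": 0, "jaw": 0},
  {"dx": 0, "dy": 0, "dz": 6, "turn": 0, "jaw": 0},
  {"dx": 0, "dy": 0, "dz": 8, "turn": 0, "jaw": 0},
  {"dx": 0, "dy": 0, "dz": 8, "turn": 0, "jaw": 0},
])

```text
time: 7.45
tool_pos: [0.5314, 0.1971, -0.0088]
tool_rot: [-0.0, 0.603, 0.798, -0.001]
contact_force: [-0.4, 0.4, 0.2]
gripper_width: 1.002
grasp_force: 0.0
```

Request:
apply_moves([
  {"dx": 0, "dy": 0, "dz": 0, "turn": 0, "jaw": 0.15},
  {"dx": 0, "dy": 0, "dz": 0, "turn": 0, "jaw": 0.3},
  {"dx": 0, "dy": 0, "dz": 0, "turn": 0, "jaw": 0.45},
  {"dx": 0, "dy": 0, "dz": 0, "turn": 0, "jaw": 0.45},
  {"dx": 0, "dy": 0, "dz": 0, "turn": 0, "jaw": 0.45},
])

```text
time: 7.87
tool_pos: [0.5326, 0.1973, -0.0074]
tool_rot: [0.0, 0.603, 0.798, 0.001]
contact_force: [0.2, 0.5, 3.1]
gripper_width: 0.649
grasp_force: 63.6
```

Request:
apply_moves([
  {"dx": 0, "dy": 0, "dz": -8, "turn": 0, "jaw": 0.45},
  {"dx": 0, "dy": 0, "dz": -28, "turn": 0, "jaw": 0.45},
  {"dx": 0, "dy": 0, "dz": -50, "turn": 0, "jaw": 0.45},
  {"dx": 0, "dy": 0, "dz": -70, "turn": 0, "jaw": 0.45},
  {"dx": 0, "dy": 0, "dz": -80, "turn": 0, "jaw": 0.45},
])

```text
time: 8.28
tool_pos: [0.5332, 0.1975, 0.075]
tool_rot: [0.001, 0.603, 0.798, 0.001]
contact_force: [1.5, 0.2, -0.9]
gripper_width: 0.648
grasp_force: 63.4
```

Request:
apply_moves([
  {"dx": -26, "dy": -4, "dz": 0, "turn": 0, "jaw": 0.45},
  {"dx": -62, "dy": -10, "dz": 0, "turn": 0.06, "jaw": 0.45},
  {"dx": -98, "dy": -16, "dz": 0, "turn": 0.13, "jaw": 0.45},
  {"dx": -134, "dy": -22, "dz": 0, "turn": 0.2, "jaw": 0.45},
  {"dx": -156, "dy": -26, "dz": 0, "turn": 0.25, "jaw": 0.45},
])

```text
time: 8.7
tool_pos: [0.5491, 0.0372, 0.0718]
tool_rot: [0.0, 0.699, 0.715, -0.001]
contact_force: [0.7, 0.4, -0.5]
gripper_width: 0.651
grasp_force: 63.6
```

Request:
apply_moves([
  {"dx": 0, "dy": 0, "dz": 0, "turn": 0, "jaw": 0.45},
  {"dx": 0, "dy": 0, "dz": 24, "turn": 0, "jaw": 0.45},
  {"dx": 0, "dy": 0, "dz": 48, "turn": 0, "jaw": 0.45},
  {"dx": 0, "dy": 0, "dz": 66, "turn": 0, "jaw": 0.45},
  {"dx": 0, "dy": 0, "dz": 74, "turn": 0, "jaw": 0.45},
])

```text
time: 9.12
tool_pos: [0.5466, 0.0406, -0.0054]
tool_rot: [-0.002, 0.698, 0.716, -0.002]
contact_force: [-1.0, -0.4, -0.9]
gripper_width: 0.643
grasp_force: 63.5
```

Request:
apply_moves([
  {"dx": 0, "dy": 0, "dz": 4, "turn": 0, "jaw": 0.45},
  {"dx": 0, "dy": 0, "dz": 7, "turn": 0, "jaw": 0.45},
  {"dx": 0, "dy": 0, "dz": 9, "turn": 0, "jaw": 0.45},
  {"dx": 0, "dy": 0, "dz": 11, "turn": 0, "jaw": 0.45},
  {"dx": 0, "dy": 0, "dz": 12, "turn": 0, "jaw": 0.45},
])

```text
time: 9.53
tool_pos: [0.5503, 0.0401, -0.0131]
tool_rot: [0.001, 0.698, 0.716, 0.001]
contact_force: [-0.3, 0.1, -1.1]
gripper_width: 0.648
grasp_force: 63.5
```

```bash
python3 - <<'E'
from plant import state
s=state();print(s['tool_pos'].round(4),s['tool_rot'].round(4),s['joint_pos'].round(2),s['contact_force'].round(1),s['gripper_width'])
E
```

```text
[ 0.5503  0.0401 -0.0131] [6.000e-04 6.978e-01 7.163e-01 6.000e-04] [-0.06  0.14  1.94  0.    1.06 -0.09] [-0.3  0.1 -1.1] 0.6484554935548983
```

Request:
apply_moves([
  {"dx": 0, "dy": 0, "dz": 1, "turn": 0, "jaw": 0.45},
  {"dx": 0, "dy": 0, "dz": 2, "turn": 0, "jaw": 0.45},
  {"dx": 0, "dy": 0, "dz": 2, "turn": 0, "jaw": 0.3},
  {"dx": 0, "dy": 0, "dz": 2, "turn": 0, "jaw": 0.15},
  {"dx": 0, "dy": 0, "dz": 2, "turn": 0, "jaw": 0},
])

```text
time: 9.95
tool_pos: [0.5499, 0.04, -0.0155]
tool_rot: [0.0, 0.698, 0.716, 0.0]
contact_force: [0.5, -0.3, -0.3]
gripper_width: 0.955
grasp_force: 0.0
```

Request:
apply_moves([
  {"dx": 0, "dy": 0, "dz": 0, "turn": 0, "jaw": 0},
  {"dx": 0, "dy": 0, "dz": 0, "turn": 0, "jaw": 0},
  {"dx": 0, "dy": 0, "dz": -10, "turn": 0, "jaw": 0},
  {"dx": 0, "dy": 0, "dz": -40, "turn": 0, "jaw": 0},
  {"dx": 0, "dy": 0, "dz": -66, "turn": 0, "jaw": 0},
])

```text
time: 10.37
tool_pos: [0.5484, 0.0401, 0.0503]
tool_rot: [-0.001, 0.698, 0.716, -0.001]
contact_force: [1.5, 0.8, -0.1]
gripper_width: 1.001
grasp_force: 0.0
```

Request:
apply_moves([
  {"dx": 0, "dy": 0, "dz": 0, "turn": -0.12, "jaw": 0},
  {"dx": 0, "dy": 0, "dz": 0, "turn": -0.24, "jaw": 0},
  {"dx": 0, "dy": 0, "dz": 0, "turn": -0.36, "jaw": 0},
  {"dx": 0, "dy": 0, "dz": 0, "turn": -0.48, "jaw": 0},
  {"dx": 0, "dy": 0, "dz": 0, "turn": -0.6, "jaw": 0},
])

```text
time: 10.78
tool_pos: [0.5497, 0.04, 0.0509]
tool_rot: [0.0, 0.452, 0.892, 0.0]
contact_force: [-0.8, 0.7, 0.9]
gripper_width: 1.0
grasp_force: 0.0
```

Request:
apply_moves([
  {"dx": 0, "dy": 0, "dz": 0, "turn": -0.12, "jaw": 0},
  {"dx": 0, "dy": 0, "dz": 0, "turn": -0.24, "jaw": 0},
  {"dx": 0, "dy": 0, "dz": 0, "turn": -0.36, "jaw": 0},
  {"dx": 0, "dy": 0, "dz": 0, "turn": -0.48, "jaw": 0},
  {"dx": 0, "dy": 0, "dz": 0, "turn": -0.6, "jaw": 0},
])

```text
time: 11.2
tool_pos: [0.5496, 0.04, 0.0507]
tool_rot: [0.0, 0.169, 0.986, 0.0]
contact_force: [0.2, 0.0, -1.1]
gripper_width: 0.997
grasp_force: 0.0
```

Request:
apply_moves([
  {"dx": 0, "dy": 0, "dz": 0, "turn": -0.12, "jaw": 0},
  {"dx": 0, "dy": 0, "dz": 0, "turn": -0.24, "jaw": 0},
  {"dx": 0, "dy": 0, "dz": 0, "turn": -0.37, "jaw": 0},
  {"dx": 0, "dy": 0, "dz": 0, "turn": -0.37, "jaw": 0},
])

```text
time: 11.53
tool_pos: [0.5496, 0.04, 0.0507]
tool_rot: [0.0, -0.014, 1.0, -0.0]
contact_force: [0.3, -0.4, -0.5]
gripper_width: 1.003
grasp_force: 0.0
```

```bash
python3 - <<'E'
from h import *
from plant import state,spotter
s=state();q=s['tool_rot'];print(s['time'],s['tool_pos'].round(4),np.degrees(2*np.arctan2(q[2],q[1]))-90,s['joint_pos'].round(2),s['contact_force'].round(1),s['gripper_width'])
f=snap('wrist','wr5')
for d in spotter.outline_of(f,'controller')[:2]:
    r=d['region'];print(d['conf'],d['extent'],cv2.minAreaRect(np.argwhere(r)[:,::-1].astype(np.float32)))
P=s['tool_pos'];p0=[P[0],P[1],np.radians(1.5)]
print(proj(f,place(p0,np.array([[-28,18,40],[28,18,40],[28,-18,40],[-28,-18,40],[16,0,40]])/1000)).round(0).tolist())
cv2.imwrite('pics/wr5.png',f['pixels'][:,:,::-1])
E
```

```text
11.5333 [0.5496 0.04   0.0507] 91.57021475073205 [-0.06  0.05  1.92  0.    1.18 -1.66] [ 0.3 -0.4 -0.5] 1.0030910436643663
0.91 [250.1, 189.6, 309.3, 287.0] ((279.0, 238.0), (96.0, 58.0), 90.0)
0.56 [0.8, 43.4, 53.9, 273.3] ((27.499996185302734, 156.49998474121094), (54.99999237060547, 226.99996948242188), 0.0)
[[310.0, 203.0], [307.0, 288.0], [251.0, 288.0], [248.0, 203.0], [279.0, 271.0]]
```

View pics/wr5.png

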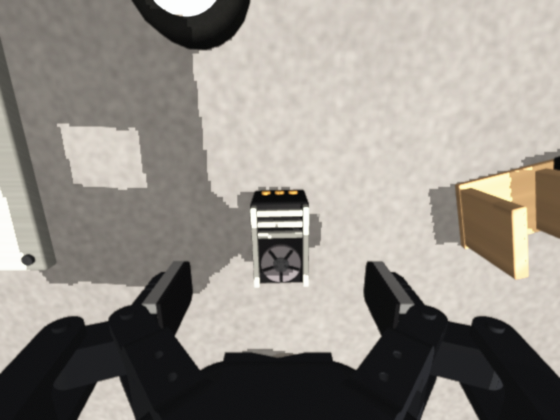

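The picture shows the unit standing square on the bench at about (250–309, 190–287), sockets up (−x) and fan at (280,264) (+x), matching the prediction. Its long sides are ready to be gripped.

Request:
apply_moves([
  {"dx": 0, "dy": 0, "dz": 18, "turn": 0, "jaw": 0},
  {"dx": 0, "dy": 0, "dz": 36, "turn": 0, "jaw": 0},
  {"dx": 0, "dy": 0, "dz": 50, "turn": 0, "jaw": 0},
  {"dx": 0, "dy": 0, "dz": 58, "turn": 0, "jaw": 0},
  {"dx": 0, "dy": 0, "dz": 58, "turn": 0, "jaw": 0.2},
])

```text
time: 12.05
tool_pos: [0.5476, 0.0401, -0.01]
tool_rot: [-0.002, -0.012, 1.0, 0.0]
contact_force: [-0.4, 0.2, -0.6]
gripper_width: 0.885
grasp_force: 0.0
```

Request:
apply_moves([
  {"dx": 0, "dy": 0, "dz": 0, "turn": 0, "jaw": 0.4},
  {"dx": 0, "dy": 0, "dz": 0, "turn": 0, "jaw": 0.55},
  {"dx": 0, "dy": 0, "dz": 0, "turn": 0, "jaw": 0.7},
  {"dx": 0, "dy": 0, "dz": 0, "turn": 0, "jaw": 0.7},
  {"dx": 0, "dy": 0, "dz": 0, "turn": 0, "jaw": 0.7},
])

```text
time: 12.47
tool_pos: [0.5508, 0.0399, -0.0064]
tool_rot: [0.001, -0.012, 1.0, -0.0]
contact_force: [0.3, -0.1, 3.1]
gripper_width: 0.417
grasp_force: 61.7
```

```bash
python3 - <<'E'
from h import *
from plant import state
s=state();print(s['tool_pos'].round(4),s['contact_force'].round(1),s['gripper_width'],s['grasp_force'])
f=load('wr5');print('corner',ray(f,[50,268],.012),ray(f,[28,260],.012))
E
```

```text
[ 0.5508  0.0399 -0.0064] [ 0.3 -0.1  3.1] 0.4167153358576825 61.71279430389404
corner [ 0.5832216  -0.12556021  0.012     ] [ 0.57717793 -0.14011907  0.012     ]
```

Request:
apply_moves([
  {"dx": 0, "dy": 0, "dz": -15, "turn": 0, "jaw": 0.7},
  {"dx": 0, "dy": 0, "dz": -50, "turn": 0, "jaw": 0.7},
  {"dx": 0, "dy": 0, "dz": -90, "turn": 0, "jaw": 0.7},
  {"dx": 0, "dy": 0, "dz": -130, "turn": 0, "jaw": 0.7},
  {"dx": 0, "dy": 0, "dz": -170, "turn": 0, "jaw": 0.7},
])

```text
time: 12.88
tool_pos: [0.5486, 0.0401, 0.1634]
tool_rot: [-0.0, -0.013, 1.0, 0.0]
contact_force: [0.8, -0.1, -1.5]
gripper_width: 0.411
grasp_force: 61.1
```

Request:
apply_moves([
  {"dx": -3, "dy": -20, "dz": -30, "turn": 0, "jaw": 0.7},
  {"dx": -6, "dy": -50, "dz": -60, "turn": 0, "jaw": 0.7},
  {"dx": -10, "dy": -85, "dz": -80, "turn": 0, "jaw": 0.7},
  {"dx": -13, "dy": -124, "dz": -85, "turn": 0, "jaw": 0.7},
  {"dx": -17, "dy": -163, "dz": -88, "turn": 0, "jaw": 0.7},
])

```text
time: 13.3
tool_pos: [0.5713, -0.1241, 0.2531]
tool_rot: [0.002, -0.013, 1.0, -0.001]
contact_force: [1.5, 0.4, -0.7]
gripper_width: 0.411
grasp_force: 61.2
```

Request:
apply_moves([
  {"dx": -3, "dy": -40, "dz": 0, "turn": 0, "jaw": 0.7},
  {"dx": -6, "dy": -80, "dz": 0, "turn": 0, "jaw": 0.7},
  {"dx": -9, "dy": -120, "dz": 0, "turn": 0, "jaw": 0.7},
  {"dx": -12, "dy": -155, "dz": 0, "turn": 0, "jaw": 0.7},
  {"dx": -14, "dy": -187, "dz": 0, "turn": 0, "jaw": 0.7},
])

```text
time: 13.72
tool_pos: [0.5888, -0.3114, 0.2495]
tool_rot: [-0.0, -0.012, 1.0, 0.0]
contact_force: [0.1, 0.9, -0.2]
gripper_width: 0.41
grasp_force: 61.2
```

Request:
apply_moves([
  {"dx": 0, "dy": 0, "dz": 0, "turn": 0, "jaw": 0.7},
  {"dx": 0, "dy": 0, "dz": 0, "turn": 0, "jaw": 0.7},
  {"dx": 0, "dy": 0, "dz": 0, "turn": 0, "jaw": 0.7},
])

```text
time: 13.97
tool_pos: [0.589, -0.3086, 0.2495]
tool_rot: [-0.0, -0.012, 1.0, 0.001]
contact_force: [-0.3, 0.2, -0.5]
gripper_width: 0.412
grasp_force: 61.1
```

```bash
python3 - <<'E'
from h import *
from plant import state,spotter
s=state();q=s['tool_rot'];print(s['time'],s['tool_pos'].round(4),np.degrees(2*np.arctan2(q[2],q[1]))-90,s['contact_force'].round(1),s['gripper_width'])
f=snap('wrist','wr6');g=snap('top','top6');h=snap('scene','sc6')
for n,F in(('w',f),('t',g),('s',h)):
  for t in('pointer','pointer_tip','throttle','clamp','stand'):
    print(n,t,[(round(float(d['conf']),2),d['extent']) for d in spotter.outline_of(F,t)[:1]])
p=[.509,-.249,np.radians(1.6)]
print(proj(f,place(p,np.array([[0,-60,16],[-31,-39,68],[80,115,12],[-90,115,12],[-90,-115,12]])/1000)).round(0).tolist())
a=cv2.resize(f['pixels'][0:300],(800,429),interpolation=cv2.INTER_CUBIC)
cv2.imwrite('pics/wr6.png',a[:,:,::-1])
E
```

```text
13.9667 [ 0.589  -0.3086  0.2495] 91.43095329845573 [-0.3  0.2 -0.5] 0.41224381401394483
w pointer [(0.78, [415.5, 126.2, 431.7, 142.7])]
w pointer_tip []
w throttle [(0.98, [399.6, 0.0, 456.7, 79.9])]
w clamp [(0.95, [269.8, 153.1, 299.6, 213.6])]
w stand [(0.82, [235.8, 0.0, 455.2, 212.0])]
t pointer [(0.39, [355.2, 245.7, 360.9, 246.2])]
t pointer_tip [(0.61, [356.8, 236.5, 369.6, 248.7])]
t throttle [(0.67, [367.8, 262.9, 384.7, 291.3])]
t clamp [(0.85, [419.7, 198.6, 450.0, 228.2])]
t stand [(0.73, [338.3, 196.9, 446.7, 290.7])]
s pointer []
s pointer_tip [(0.6, [350.0, 241.3, 434.0, 297.7])]
s throttle [(0.71, [260.5, 123.7, 280.2, 150.2])]
s clamp [(0.73, [258.1, 126.8, 277.1, 150.6])]
s stand [(0.92, [177.2, 120.7, 287.7, 205.8])]
[[279.0, 116.0], [300.0, 84.0], [410.0, 178.0], [428.0, 35.0], [232.0, 36.0]]
```

View pics/wr6.png

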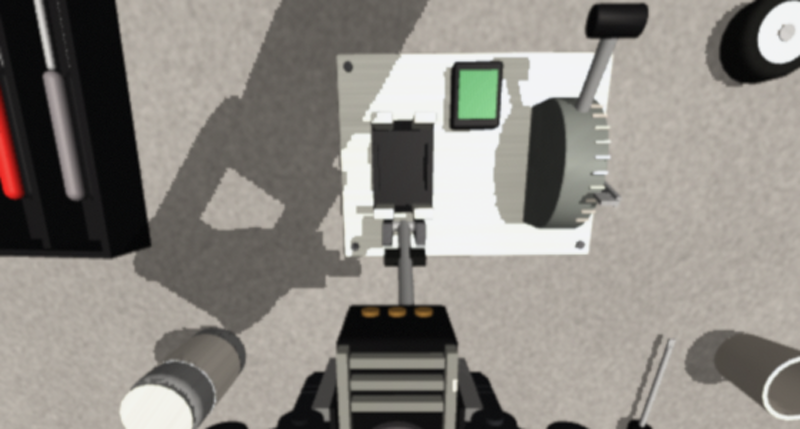

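The wrist picture (enlarged 1.43×) shows the plate corners at (336,55), (613,52), (589,254) and (346,258), and the cradle centred at about (402,165). The clamp arm is open at (403,260), the throttle grip is at (616,20), and the pointer tab is at about (608,192). The controller is held with sockets towards −x.

```bash
python3 - <<'E'
from h import *
f=load('wr6');t=load('top6');k=1/1.42857
c=lambda a:np.array(a,float)*k
mm=lambda *a:np.array(a)/1000.
L=mm([-90,-115,12],[-90,115,12],[80,115,12],[80,-115,12])
p,r=fit([(f,L,c([[336,55],[613,52],[589,254],[346,258]]))],[.509,-.249,.03]);print('stand',p,np.degrees(p[2]),r.round(1))
top=np.array([[516,72],[761,239],[523,248]])/2.5+[135,185]
p2,r2=fit([(f,L,c([[336,55],[613,52],[589,254],[346,258]])),(load('top0'),L[[1,0,0]][:0],top[:0]),(load('top0'),mm([80,115,12],[-90,-115,12],[-90,115,12]),top)],p);print(p2,np.degrees(p2[2]),r2.round(1))
P=lambda l:(proj(f,place(p,mm(*l)))/k).round(0).tolist()
print('cradle',P([[0,-60,16]]),'lips y+-27',P([[0,-87,24],[0,-33,24]]),'post tops',P([[-35,-60,68],[35,-60,68]]))
print('housing ends',P([[-50,65,50],[50,65,50],[0,65,100],[0,50,100],[0,80,100]]))
print('thr grip',P([[-82.2,65,115.3]]),'clamp hinge',P([[45,-60,64]]))
for th in np.arange(.6,1.9,.1):
    a=.9-th; print(round(th,1),P([[-66*np.sin(a),84,50+66*np.cos(a)]]), proj(t,place(p,mm([-66*np.sin(a),84,50+66*np.cos(a)]))).round(1))
print('fingers held at',)
E
```

```text
stand [ 0.51107877 -0.2456388   0.03692623] 2.1157173377444094 [-0.6  0.1  1.  -0.5  0.2  0.7 -0.5  0. ]
[ 0.51073721 -0.24607164  0.03817285] 2.1871434626698676 [-1.  -0.   0.6 -1.   0.1  0.3 -0.8 -0.1 -1.5 -1.1 -0.1 -0.7 -0.7 -0.3]
cradle [[403.0, 168.0]] lips y+-27 [[372.0, 169.0], [434.0, 168.0]] post tops [[404.0, 119.0], [404.0, 215.0]]
housing ends [[566.0, 98.0], [554.0, 229.0], [587.0, 166.0], [565.0, 166.0], [609.0, 165.0]]
thr grip [[614.0, 21.0]] clamp hinge [[404.0, 227.0]]
0.6 [[629.0, 133.0]] [[364.  255.7]]
0.7 [[629.0, 144.0]] [[364.  252.7]]
0.8 [[628.0, 154.0]] [[363.9 249.7]]
0.9 [[627.0, 165.0]] [[363.8 246.6]]
1.0 [[625.0, 176.0]] [[363.6 243.5]]
1.1 [[623.0, 186.0]] [[363.3 240.4]]
1.2 [[620.0, 196.0]] [[363.  237.4]]
1.3 [[617.0, 205.0]] [[362.6 234.5]]
1.4 [[614.0, 213.0]] [[362.2 231.8]]
1.5 [[610.0, 221.0]] [[361.7 229.2]]
1.6 [[607.0, 228.0]] [[361.2 226.8]]
1.7 [[603.0, 234.0]] [[360.6 224.6]]
1.8 [[599.0, 238.0]] [[360.1 222.7]]
fingers held at
```

```bash
python3 - <<'E'
from h import *
f=load('wr6');k=1.42857
q=[.589,-.3086,np.radians(1.43)]
for dz in(.0075,.012):
  z=.2495+dz
  print((proj(f,place(q,[[-.028,s*.018,z+h] for h in(0,.04) for s in(-1,1)]))*k).round(0).tolist())
g=f['pixels'][205:260,220:335].astype(int).sum(2)
# row profile at centre columns and column profiles
print('rows@col279',[(205+i,int(v)) for i,v in enumerate(f['pixels'][205:262,295:303].astype(int).sum(2).mean(1))])
print('cols@row 225',[(225+i,int(v)) for i,v in enumerate(f['pixels'][224:227,225:330].astype(int).sum(2).mean(0))])
p=[.51107877,-.2456388,.03692623]
c=place(p,[[0,-.06,0]])[0];d=c-np.r_[.589,-.3086,0];a=np.radians(91.43);y=np.array([np.cos(a),np.sin(a)]);x=-np.array([y[1]*1,-y[0]])
print(c,'dx,dy',d[:2]@x*1000,d[:2]@y*1000)
E
```

```text
[[350.0, 304.0], [449.0, 304.0], [334.0, 348.0], [466.0, 348.0]]
[[348.0, 307.0], [450.0, 307.0], [332.0, 355.0], [469.0, 355.0]]
rows@col279 [(205, 518), (206, 518), (207, 516), (208, 515), (209, 512), (210, 507), (211, 492), (212, 417), (213, 252), (214, 126), (215, 131), (216, 155), (217, 184), (218, 232), (219, 263), (220, 235), (221, 152), (222, 64), (223, 26), (224, 23), (225, 23), (226, 23), (227, 23), (228, 23), (229, 23), (230, 23), (231, 21), (232, 22), (233, 24), (234, 24), (235, 27), (236, 32), (237, 39), (238, 42), (239, 45), (240, 49), (241, 50), (242, 50), (243, 50), (244, 51), (245, 68), (246, 126), (247, 193), (248, 223), (249, 241), (250, 304), (251, 390), (252, 435), (253, 443), (254, 444), (255, 443), (256, 426), (257, 341), (258, 163), (259, 56), (260, 64), (261, 121)]
cols@row 225 [(225, 512), (226, 516), (227, 518), (228, 520), (229, 524), (230, 526), (231, 527), (232, 525), (233, 520), (234, 517), (235, 520), (236, 524), (237, 530), (238, 526), (239, 478), (240, 316), (241, 134), (242, 41), (243, 24), (244, 24), (245, 23), (246, 25), (247, 24), (248, 24), (249
[... 282 characters left out ...]
(275, 23), (276, 23), (277, 21), (278, 21), (279, 21), (280, 23), (281, 26), (282, 23), (283, 24), (284, 23), (285, 24), (286, 24), (287, 23), (288, 23), (289, 24), (290, 27), (291, 25), (292, 23), (293, 22), (294, 22), (295, 22), (296, 25), (297, 22), (298, 23), (299, 22), (300, 23), (301, 23), (302, 24), (303, 22), (304, 21), (305, 23), (306, 23), (307, 25), (308, 23), (309, 21), (310, 22), (311, 24), (312, 25), (313, 30), (314, 108), (315, 282), (316, 441), (317, 499), (318, 506), (319, 504), (320, 502), (321, 498), (322, 496), (323, 500), (324, 508), (325, 515), (326, 515), (327, 511), (328, 508), (329, 509)]
[ 0.51329384 -0.3055979   0.        ] dx,dy 75.60766245000633 4.890460716283656
```

Request:
apply_moves([
  {"dx": 30, "dy": 2, "dz": 0, "turn": -0.012, "jaw": 0.7},
  {"dx": 60, "dy": 4, "dz": 0, "turn": -0.012, "jaw": 0.7},
  {"dx": 75.6, "dy": 5.5, "dz": 10, "turn": -0.012, "jaw": 0.7},
  {"dx": 75.6, "dy": 5.5, "dz": 45, "turn": -0.012, "jaw": 0.7},
  {"dx": 75.6, "dy": 5.5, "dz": 80, "turn": -0.012, "jaw": 0.7},
])

```text
time: 15.28
tool_pos: [0.5143, -0.3069, 0.1725]
tool_rot: [0.003, -0.018, 1.0, -0.002]
contact_force: [1.0, 0.1, -1.5]
gripper_width: 0.409
grasp_force: 61.1
```

Request:
apply_moves([
  {"dx": 0, "dy": 0, "dz": 35, "turn": 0, "jaw": 0.7},
  {"dx": 0, "dy": 0, "dz": 70, "turn": 0, "jaw": 0.7},
  {"dx": 0, "dy": 0, "dz": 90, "turn": 0, "jaw": 0.7},
  {"dx": 0, "dy": 0, "dz": 97, "turn": 0, "jaw": 0.7},
  {"dx": 0, "dy": 0, "dz": 97, "turn": 0, "jaw": 0.7},
])

```text
time: 15.7
tool_pos: [0.5121, -0.3045, 0.0705]
tool_rot: [-0.002, -0.019, 1.0, 0.001]
contact_force: [0.0, 0.1, -1.7]
gripper_width: 0.41
grasp_force: 61.1
```

```bash
python3 - <<'E'
from h import *
from plant import state
s=state();q=s['tool_rot'];print(s['time'],s['tool_pos'].round(4),np.degrees(2*np.arctan2(q[2],q[1]))-90,s['contact_force'].round(1),s['gripper_width'])
f=snap('wrist','wr7');h=snap('scene','sc7')
a=f['pixels'][130:410,100:460]
b=cv2.resize(h['pixels'][110:210,170:290],(400,311),interpolation=cv2.INTER_CUBIC)
cv2.imwrite('pics/wr7.png',np.hstack([cv2.resize(a,(400,311)),b])[:,:,::-1])
P=s['tool_pos'];u=[P[0],P[1],np.radians(2.1)];zu=P[2]+.0075
print('unit pred',proj(f,place(u,[[-.028,s*.018,zu+h] for h in(0,.04) for s in(-1,1)])).round(1).tolist())
st=[.51107877,-.2456388,.03692623];print('front posts outer tops pred',proj(f,place(st,[[-.039,-.06+y,.068] for y in(-.021,-.008,.008,.021)])).round(1).tolist(),proj(f,place(st,[[-.031,-.06+y,.068] for y in(-.008,.008)])).round(1).tolist())
E
```

```text
15.7 [ 0.5121 -0.3045  0.0705] 92.12686035227415 [ 0.   0.1 -1.7] 0.4102954697809648
unit pred [[244.8, 212.4], [313.9, 212.4], [234.2, 243.2], [326.3, 243.1]]
front posts outer tops pred [[238.4, 189.5], [262.4, 189.5], [291.8, 189.5], [315.7, 189.4]] [[262.6, 203.7], [291.6, 203.6]]
```

```bash
python3 - <<'E'
from h import *
f=load('wr7');g=cv2.cvtColor(f['pixels'],cv2.COLOR_RGB2GRAY)
for r in(188,192,196,200,204,208): print(r,' '.join(f'{int(v)}' for v in g[r,224:332:2]))
for c in (250,304):print('col',c,[int(v) for v in g[180:226,c]])
E
```

```text
188 164 164 164 165 145 152 157 159 155 155 157 153 154 156 154 155 155 156 138 73 43 35 35 35 35 40 43 44 45 44 44 45 48 76 132 151 154 152 148 176 232 232 233 233 233 233 233 233 228 243 243 243 243 243
192 161 160 160 160 141 162 167 162 164 165 162 164 164 164 164 165 167 166 146 77 26 21 20 21 20 36 43 43 43 43 43 43 45 76 144 165 162 163 176 234 243 244 243 244 244 244 244 243 229 243 243 243 244 243
196 161 161 161 161 157 157 158 161 160 159 161 160 162 163 164 164 162 164 147 67 21 21 20 20 20 36 41 41 42 42 42 42 43 71 145 168 209 237 243 243 243 244 244 244 244 244 243 242 241 243 243 243 243 244
200 157 157 157 157 155 147 153 150 126 119 110 106 107 108 109 108 110 110 98 37 20 20 20 20 20 35 41 40 41 42 42 42 42 49 99 170 186 186 188 187 188 190 193 195 195 224 226 232 242 243 243 243 244 243
204 161 161 160 160 160 160 160 154 70 21 20 17 18 19 19 20 20 20 19 20 19 20 20 20 21 37 39 40 41 40 41 41 40 41 41 42 41 42 41 26 16 29 42 43 100 235 242 243 243 243 243 243 243 243
208 165 165 165 164 165 164 165 163 87 21 20 18 16 21 19 21 19 20 20 20 20 19 20 19 23 38 39 39 39 39 39 40 41 40 42 40 41 41 36 19 16 33 41 42 111 238 244 244 244 243 244 243 243 243
col 250 [78, 77, 78, 77, 78, 82, 100, 132, 156, 165, 165, 164, 164, 163, 163, 163, 163, 162, 160, 147, 108, 50, 23, 19, 19, 19, 20, 20, 21, 20, 19, 19, 17, 13, 9, 8, 9, 8, 9, 7, 8, 8, 7, 8, 8, 6]
col 304 [82, 82, 81, 79, 78, 85, 125, 190, 232, 241, 243, 243, 243, 243, 244, 244, 243, 243, 242, 234, 188, 88, 24, 18, 16, 17, 16, 17, 16, 17, 16, 16, 14, 12, 8, 10, 10, 10, 11, 10, 8, 9, 7, 8, 8, 8]
```

Post tops in the wrist frame show the gap centred at column 277, the same as the unit. In x the posts sit about 1.7 mm nearer the robot, so I'll correct by 1.5 mm and lower.

Request:
apply_moves([
  {"dx": 1.5, "dy": 0, "dz": 5, "turn": 0, "jaw": 0.7},
  {"dx": 1.5, "dy": 0, "dz": 18, "turn": 0, "jaw": 0.7},
  {"dx": 1.5, "dy": 0, "dz": 32, "turn": 0, "jaw": 0.7},
  {"dx": 1.5, "dy": 0, "dz": 44, "turn": 0, "jaw": 0.7},
  {"dx": 1.5, "dy": 0, "dz": 52, "turn": 0, "jaw": 0.7},
])

```text
time: 16.22
tool_pos: [0.5108, -0.3046, 0.0183]
tool_rot: [-0.001, -0.019, 1.0, 0.001]
contact_force: [-0.3, -0.7, -1.1]
gripper_width: 0.404
grasp_force: 61.2
```

Request:
apply_moves([
  {"dx": 0, "dy": 0, "dz": 4, "turn": 0, "jaw": 0.7},
  {"dx": 0, "dy": 0, "dz": 7, "turn": 0, "jaw": 0.7},
  {"dx": 0, "dy": 0, "dz": 9, "turn": 0, "jaw": 0.7},
  {"dx": 0, "dy": 0, "dz": 11, "turn": 0, "jaw": 0.7},
  {"dx": 0, "dy": 0, "dz": 12, "turn": 0, "jaw": 0.7},
])

```text
time: 16.63
tool_pos: [0.5118, -0.3054, 0.0117]
tool_rot: [-0.001, -0.019, 1.0, 0.001]
contact_force: [-10.2, 8.1, 20.6]
gripper_width: 0.418
grasp_force: 74.7
```

Request:
apply_moves([
  {"dx": 0, "dy": 0, "dz": -1, "turn": 0, "jaw": 0.7},
  {"dx": 0, "dy": 0, "dz": -1, "turn": 0, "jaw": 0.7},
  {"dx": 0, "dy": 0, "dz": -1, "turn": 0, "jaw": 0.7},
  {"dx": 0, "dy": 0, "dz": -1, "turn": 0, "jaw": 0.7},
])

```text
time: 16.97
tool_pos: [0.5129, -0.3062, 0.0119]
tool_rot: [0.001, -0.019, 1.0, -0.001]
contact_force: [-3.1, 2.2, 7.6]
gripper_width: 0.412
grasp_force: 65.2
```

```bash
python3 - <<'E'
from h import *
from plant import state
s=state();q=s['tool_rot'];print(s['time'],s['tool_pos'].round(4),q.round(4),np.degrees(2*np.arctan2(q[2],q[1]))-90,s['contact_force'].round(1),s['ft_torque'].round(2),s['gripper_width'],s['grasp_force'])
f=snap('wrist','wr8');h=snap('scene','sc8')
g=cv2.cvtColor(f['pixels'],cv2.COLOR_RGB2GRAY)
for c in(236,240,244,250,265,277,290,304,310,316):print(c,[int(v) for v in g[150:262:2,c]])
for r in (160,175,190,200,230):print('row',r,[int(v) for v in g[r,224:336:2]])
E
```

```text
16.9667 [ 0.5129 -0.3062  0.0119] [ 7.000e-04 -1.870e-02  9.998e-01 -6.000e-04] 92.13852319862852 [-3.1  2.2  7.6] [0.37 0.42 0.03] 0.41169930727942966 65.1944954787541
236 [170, 168, 168, 168, 167, 166, 163, 162, 161, 162, 165, 166, 163, 162, 161, 159, 159, 158, 119, 55, 79, 80, 81, 81, 81, 80, 79, 78, 78, 78, 79, 80, 80, 78, 77, 83, 129, 157, 163, 162, 161, 160, 158, 158, 157, 145, 71, 58, 84, 144, 146, 148, 144, 143, 142, 139]
240 [170, 168, 168, 168, 167, 166, 163, 161, 161, 162, 165, 166, 164, 162, 161, 159, 159, 158, 120, 58, 81, 81, 79, 78, 78, 78, 79, 78, 79, 79, 78, 77, 77, 78, 77, 84, 132, 159, 162, 161, 161, 160, 161, 160, 159, 147, 93, 78, 89, 148, 156, 156, 156, 156, 155, 155]
244 [170, 168, 169, 169, 167, 166, 164, 161, 162, 162, 165, 167, 164, 161, 161, 160, 159, 158, 119, 53, 79, 79, 78, 79, 79, 78, 78, 79, 78, 79, 79, 79, 78, 79, 78, 84, 130, 157, 162, 162, 161, 162, 161, 161, 161, 149, 73, 47, 47, 56, 73, 96, 98, 96, 68, 65]
250 [170, 169, 169, 169, 167, 165, 163, 161, 161, 162, 164, 166, 164, 162, 160, 159, 159, 158, 121, 53, 80, 79, 79, 79, 79, 79, 80, 79, 80, 79,
[... 2246 characters left out ...]
 22, 35, 71, 79, 80, 81, 80, 79, 79, 79, 80, 79, 80, 81, 81, 79, 76, 48, 22, 21, 22, 21, 20, 21, 20, 20, 20, 18, 19, 20, 21, 19, 29, 69, 78, 80, 81, 80, 79, 80, 81, 81, 81, 83, 84, 83, 81, 82, 66, 48, 66, 227, 242]
row 200 [166, 147, 89, 79, 80, 81, 80, 78, 78, 79, 78, 78, 79, 79, 81, 80, 79, 79, 77, 68, 45, 21, 19, 20, 19, 19, 20, 19, 21, 20, 19, 20, 19, 19, 18, 32, 69, 76, 80, 80, 81, 81, 80, 78, 79, 79, 79, 78, 79, 80, 80, 82, 83, 85, 171, 240]
row 230 [161, 163, 162, 158, 160, 162, 161, 161, 161, 161, 161, 162, 163, 165, 163, 159, 134, 75, 26, 9, 8, 7, 10, 9, 8, 8, 10, 6, 8, 7, 8, 7, 8, 9, 7, 8, 8, 9, 36, 78, 136, 160, 162, 159, 156, 158, 160, 161, 156, 157, 158, 159, 158, 157, 158, 159]
```

```bash
python3 - <<'E'
from h import *
f=load('wr8');P=np.array([.5129,-.3062,.0119]);a=np.radians(2.12);ex=np.array([np.cos(a),np.sin(a)]);ey=np.array([-ex[1],ex[0]])
loc=lambda uv,z:(lambda d:(round(d@ex*1000,1),round(d@ey*1000,1)))(ray(f,uv,z)[:2]-P[:2])
print('post inner edge',loc([250,241.5],.068),loc([310,241.5],.068),'outer',loc([250,221.5],.068))
print('gap sides row230',loc([257.5,230],.068),loc([302.5,230],.068))
for z in(.056,.060): print('unit top edge',loc([277,244.5],z),loc([277,246.5],z))
g=f['pixels'].astype(int)
for r in(252,256,262,270):print(r,[tuple(v) [0] for v in g[r,232:326:1]])
E
```

```text
post inner edge (np.float64(-32.7), np.float64(-10.7)) (np.float64(-32.7), np.float64(10.8)) outer (np.float64(-40.3), np.float64(-10.5))
gap sides row230 (np.float64(-37.1), np.float64(-7.9)) (np.float64(-37.1), np.float64(8.0))
unit top edge (np.float64(-26.2), np.float64(-1.1)) (np.float64(-25.3), np.float64(-1.1))
unit top edge (np.float64(-28.0), np.float64(-1.1)) (np.float64(-27.1), np.float64(-1.1))
252 [np.int64(68), np.int64(69), np.int64(84), np.int64(123), np.int64(150), np.int64(157), np.int64(158), np.int64(159), np.int64(158), np.int64(155), np.int64(134), np.int64(96), np.int64(97), np.int64(133), np.int64(148), np.int64(150), np.int64(150), np.int64(150), np.int64(149), np.int64(150), np.int64(149), np.int64(150), np.int64(149), np.int64(150), np.int64(149), np.int64(149), np.int64(150), np.int64(150), np.int64(149), np.int64(150), np.int64(150), np.int64(150), np.int64(151), np.int64(151), np.int64(150), np.int64(151), np.int64(150), np.int64(150), np.int64(150), np.int64(151), np.int64(151), np.int64(151), np.int64(151), np.int64(151), np.int64(151), np.int64(151), 
[... 4160 characters left out ...]
), np.int64(152), np.int64(152), np.int64(152), np.int64(153), np.int64(153), np.int64(153), np.int64(153), np.int64(152), np.int64(152), np.int64(152), np.int64(152), np.int64(152), np.int64(152), np.int64(152), np.int64(152), np.int64(152), np.int64(153), np.int64(152), np.int64(152), np.int64(153), np.int64(152), np.int64(152), np.int64(153), np.int64(153), np.int64(154), np.int64(154), np.int64(154), np.int64(153), np.int64(153), np.int64(153), np.int64(146), np.int64(120), np.int64(99), np.int64(124), np.int64(148), np.int64(156), np.int64(157), np.int64(157), np.int64(156), np.int64(150), np.int64(120), np.int64(67), np.int64(47), np.int64(60), np.int64(67), np.int64(68), np.int64(68)]
```

The view and force readings agree: the unit sits about 2 mm too far +x and 1 mm −y, rubbing the rear posts. I'll lift slightly, shift and lower again.

Request:
apply_moves([
  {"dx": 0, "dy": 0, "dz": -5, "turn": 0, "jaw": 0.7},
  {"dx": 2, "dy": 1.2, "dz": -5, "turn": 0, "jaw": 0.7},
  {"dx": 2, "dy": 1.2, "dz": -4, "turn": 0, "jaw": 0.7},
  {"dx": 2, "dy": 1.2, "dz": -2, "turn": 0, "jaw": 0.7},
  {"dx": 2, "dy": 1.2, "dz": -1, "turn": 0, "jaw": 0.7},
])

```text
time: 17.48
tool_pos: [0.51, -0.3045, 0.0118]
tool_rot: [-0.0, -0.019, 1.0, 0.0]
contact_force: [-4.6, 2.8, 12.8]
gripper_width: 0.41
grasp_force: 68.5
```

Request:
apply_moves([
  {"dx": 0, "dy": 0, "dz": 1, "turn": 0, "jaw": 0.7},
  {"dx": 0, "dy": 0, "dz": 1, "turn": 0, "jaw": 0.7},
  {"dx": 0, "dy": 0, "dz": 1, "turn": 0, "jaw": 0.7},
  {"dx": 0, "dy": 0, "dz": 1, "turn": 0, "jaw": 0.7},
])

```text
time: 17.82
tool_pos: [0.51, -0.3045, 0.0118]
tool_rot: [-0.001, -0.019, 1.0, 0.0]
contact_force: [-5.5, 3.4, 11.9]
gripper_width: 0.414
grasp_force: 68.3
```

Contact is at the same height after the shift, and the side force points exactly radially towards the base. That is arm compliance against the floor, so the unit is seated. I'll release it, rise and check.

Request:
apply_moves([
  {"dx": 0, "dy": 0, "dz": -1.5, "turn": 0, "jaw": 0.7},
  {"dx": 0, "dy": 0, "dz": -1.5, "turn": 0, "jaw": 0.5},
  {"dx": 0, "dy": 0, "dz": -1.5, "turn": 0, "jaw": 0.35},
  {"dx": 0, "dy": 0, "dz": -1.5, "turn": 0, "jaw": 0.2},
  {"dx": 0, "dy": 0, "dz": -1.5, "turn": 0, "jaw": 0.1},
])

```text
time: 18.23
tool_pos: [0.5098, -0.3043, 0.011]
tool_rot: [-0.0, -0.019, 1.0, 0.0]
contact_force: [-0.4, -0.1, -0.3]
gripper_width: 0.89
grasp_force: 0.0
```

Request:
apply_moves([
  {"dx": 0, "dy": 0, "dz": 0, "turn": 0, "jaw": 0.1},
  {"dx": 0, "dy": 0, "dz": -10, "turn": 0, "jaw": 0.1},
  {"dx": 0, "dy": 0, "dz": -40, "turn": 0, "jaw": 0.1},
  {"dx": 0, "dy": 0, "dz": -75, "turn": 0, "jaw": 0.1},
  {"dx": 0, "dy": 0, "dz": -110, "turn": 0, "jaw": 0.1},
])

```text
time: 18.65
tool_pos: [0.5094, -0.3039, 0.1225]
tool_rot: [-0.001, -0.019, 1.0, 0.001]
contact_force: [0.2, 0.2, 0.8]
gripper_width: 0.899
grasp_force: 0.0
```

Request:
apply_moves([
  {"dx": -10, "dy": 0, "dz": -35, "turn": 0, "jaw": 0.1},
  {"dx": -20, "dy": 0, "dz": -70, "turn": 0, "jaw": 0.1},
  {"dx": -45, "dy": 0, "dz": -100, "turn": 0, "jaw": 0.1},
  {"dx": -60, "dy": 0, "dz": -120, "turn": 0, "jaw": 0.1},
  {"dx": -60, "dy": 0, "dz": -120, "turn": 0, "jaw": 0.1},
])

```text
time: 19.07
tool_pos: [0.5742, -0.3034, 0.2496]
tool_rot: [0.005, -0.019, 1.0, -0.003]
contact_force: [0.1, -0.3, 0.6]
gripper_width: 0.901
grasp_force: 0.0
```

```bash
python3 - <<'E'
from h import *
from plant import state,spotter
s=state();q=s['tool_rot'];print(s['time'],s['tool_pos'].round(4),np.degrees(2*np.arctan2(q[2],q[1]))-90,s['contact_force'].round(1),s['gripper_width'])
f=snap('wrist','wr9');h=snap('scene','sc9')
for t in('pointer','controller'):print(t,[(round(float(d['conf']),2),d['extent']) for d in spotter.outline_of(f,t)[:1]])
a=cv2.resize(f['pixels'][60:230,225:465],(480,340),interpolation=cv2.INTER_CUBIC)
b=cv2.resize(h['pixels'][115:210,170:270],(320,304),interpolation=cv2.INTER_CUBIC);b=np.vstack([b,np.zeros((36,320,3),'uint8')])
st=[.5105,-.2456,.03692623]
pts=lambda L:((proj(f,place(st,np.array(L)/1000))-[225,60])*2).round(0).tolist()
print('unit top pred',pts([[x,-60+y,z] for z in(56,60) for x,y in((-28,-18),(-28,18),(28,18),(28,-18))]))
print('post tops',pts([[-31,-81,68],[-31,-39,68],[31,-81,68],[31,-39,68]]))
cv2.imwrite('pics/wr9.png',np.hstack([a,b])[:,:,::-1])
E
```

```text
19.0667 [ 0.5742 -0.3034  0.2496] 92.21875756702715 [ 0.1 -0.3  0.6] 0.9009307777607661
pointer [(0.69, [409.5, 144.9, 425.0, 159.7])]
controller [(0.67, [431.2, 250.1, 465.4, 316.7])]
unit top pred [[77.0, 85.0], [142.0, 85.0], [140.0, 188.0], [78.0, 187.0], [77.0, 85.0], [143.0, 85.0], [141.0, 188.0], [78.0, 188.0]]
post tops [[70.0, 78.0], [149.0, 78.0], [72.0, 195.0], [147.0, 196.0]]
```

View pics/wr9.png

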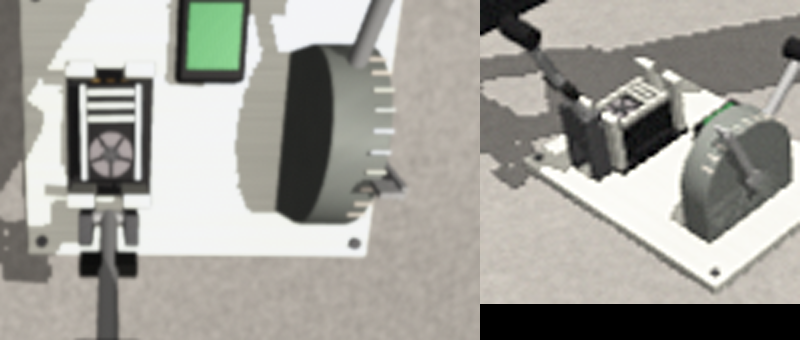

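The picture shows the controller flat in the nest between the posts, fan at (110,153) towards the clamp hinge, sockets at the far end. The pointer blade tip is at about (402,184). Next I'll pin down the pointer angle and plan the clamp grasp.

```bash
python3 - <<'E'
from h import *
from plant import state
s=state();print(s['tool_pos'].round(4))
st=[.5108,-.2456,.0369]
f=load('wr9');h=load('sc9');f6=load('wr6');t=load('top6')
for th in np.arange(1.0,1.5,.05):
    a=.9-th;T=place(st,[[-.066*np.sin(a),.084,.05+.066*np.cos(a)]])
    print(round(th,2),((proj(f,T)-[225,60])*2).round(1)[0],'wr6',proj(f6,T).round(1)[0],'scene',proj(h,T).round(1)[0],'top',proj(t,T).round(1)[0])
print('hinge scene',proj(h,place(st,[[0,.084,.05]])).round(1))
g=cv2.cvtColor(h['pixels'],cv2.COLOR_RGB2GRAY)
for r in range(145,176):print(r,' '.join('%3d'%v for v in g[r,236:268]))
print('wrist crop px rows144-162, cols 404-430')
g=cv2.cvtColor(f['pixels'],cv2.COLOR_RGB2GRAY)
for r in range(142,163):print(r,' '.join('%3d'%v for v in g[r,402:430]))
E
```

```text
[ 0.5687 -0.3017  0.2397]
1.0 [413.9 158.7] wr6 [437.5 122.7] scene [251.6 151. ] top [363.6 243.6]
1.05 [412.3 165.7] wr6 [436.8 126.3] scene [250.7 151.8] top [363.5 242.1]
1.1 [410.7 172.5] wr6 [436.  129.8] scene [249.8 152.7] top [363.3 240.5]
1.15 [408.9 179.2] wr6 [435.1 133.3] scene [248.9 153.6] top [363.2 239. ]
1.2 [406.9 185.6] wr6 [434.1 136.7] scene [248.  154.5] top [363.  237.5]
1.25 [404.9 191.9] wr6 [433.1 140. ] scene [247.1 155.5] top [362.8 236.1]
1.3 [402.8 197.8] wr6 [432.1 143.1] scene [246.2 156.5] top [362.6 234.7]
1.35 [400.5 203.6] wr6 [430.9 146.1] scene [245.4 157.6] top [362.4 233.3]
1.4 [398.2 209. ] wr6 [429.7 149. ] scene [244.6 158.7] top [362.2 231.9]
1.45 [395.8 214.1] wr6 [428.5 151.8] scene [243.8 159.8] top [361.9 230.6]
hinge scene [[255.1 170.2]]
145 251 250 250 249 250 252 253 252 231 187 178 191 171 188 199 195 191 196 194 193 191 188 188 191 175 189 211 195 154 170 188 190
146 249 249 249 249 249 249 250 252 253 255 227 136  82  95 147 188 196 195 194 193 192 193 191 178 186 205 203 168 153 182 194 186
147 248 249 248 249 249 249 250 252 2
[... 5566 characters left out ...]
 181
157 123 123 123 124 124 124 119  97  85  89 104  95 100 144 169 175 176 175 174 176 178 179 181 180 181 181 182 178
158 127 127 127 128 127 128 124 110 103 115 135 131 132 162 177 180 180 179 180 182 182 182 185 187 186 182 179 177
159 128 130 130 131 131 131 130 127 133 149 158 156 156 167 174 176 177 176 175 177 176 175 179 182 182 180 177 178
160 141 150 152 151 150 150 150 153 163 175 172 166 165 168 171 172 171 172 172 171 169 169 173 176 176 175 176 179
161 162 180 184 183 184 183 185 191 196 193 178 170 169 170 170 170 172 172 171 169 169 170 171 171 170 171 175 178
162 162 184 189 190 190 191 197 215 220 201 179 171 170 170 171 172 172 173 172 170 171 174 173 170 168 169 172 175
```

Request:
apply_moves([
  {"dx": -20, "dy": 0, "dz": 0, "turn": 0, "jaw": 0.1},
  {"dx": -45, "dy": -1, "dz": 10, "turn": 0, "jaw": 0.1},
  {"dx": -57, "dy": -1, "dz": 40, "turn": 0, "jaw": 0.1},
  {"dx": -57, "dy": -1, "dz": 65, "turn": 0, "jaw": 0.1},
  {"dx": -57, "dy": -1, "dz": 65, "turn": 0, "jaw": 0.1},
])

```text
time: 19.68
tool_pos: [0.6226, -0.2986, 0.1666]
tool_rot: [-0.007, -0.019, 1.0, 0.004]
contact_force: [-1.2, 0.4, -2.7]
gripper_width: 0.902
grasp_force: 0.0
```

```bash
python3 - <<'E'
from h import *
from plant import state,spotter
s=state();q=s['tool_rot'];print(s['time'],s['tool_pos'].round(4),np.degrees(2*np.arctan2(q[2],q[1]))-90,s['contact_force'].round(1))
f=snap('wrist','wr10');t=snap('top','top10')
st=[.5103,-.2456,.0369]
G=place(st,[[.1146,-.06,.1555]]);print('pred grip',G,proj(f,G).round(1))
print('grip ends pred',proj(f,place(st,[[.1146,-.06+y,.1555] for y in(-.015,.015)])).round(1).tolist())
for d in spotter.outline_of(f,'clamp_grip')[:1]:
    print(d['conf'],d['extent'],np.argwhere(d['region']).mean(0)[::-1])
print('fingers rep+21..', proj(f,np.r_[s['tool_pos'][:2],s['tool_pos'][2]+.03]).round(1))
g=cv2.cvtColor(f['pixels'],cv2.COLOR_RGB2GRAY)
for r in range(225,330,7):print(r,[int(v) for v in g[r,236:324:3]])
E
```

```text
19.6833 [ 0.6226 -0.2986  0.1666] 92.1288776838112 [-1.2  0.4 -2.7]
pred grip [[ 0.62703549 -0.30133138  0.1555    ]] [[274.1 253.8]]
grip ends pred [[249.6, 253.9], [298.6, 253.7]]
0.94 [241.4, 125.6, 302.1, 239.5] [271.91262136 194.63363792]
fingers rep+21.. [[280.  282.3]]
225 [175, 176, 159, 17, 20, 20, 19, 19, 19, 19, 19, 19, 20, 20, 19, 20, 24, 35, 35, 35, 34, 32, 167, 170, 174, 173, 174, 175, 169, 167]
232 [177, 183, 171, 28, 11, 12, 10, 13, 11, 11, 12, 13, 13, 12, 15, 20, 21, 22, 22, 21, 23, 53, 162, 173, 169, 171, 172, 171, 169, 167]
239 [174, 170, 176, 179, 166, 163, 171, 176, 176, 171, 172, 172, 173, 175, 174, 168, 168, 167, 177, 169, 164, 171, 178, 178, 173, 171, 173, 176, 171, 171]
246 [174, 176, 180, 181, 183, 179, 179, 171, 167, 173, 174, 176, 176, 166, 169, 180, 173, 170, 171, 178, 182, 180, 183, 174, 173, 172, 171, 177, 173, 170]
253 [173, 176, 175, 166, 168, 177, 173, 172, 173, 178, 174, 180, 180, 174, 170, 174, 178, 180, 180, 177, 172, 175, 175, 173, 172, 175, 172, 173, 170, 170]
260 [182, 175, 168, 166, 170, 177, 173, 168, 177, 179, 170, 171, 175, 173, 176, 173, 1
[... 763 characters left out ...]
 173, 174, 177, 180, 177, 171, 177, 176, 172, 177, 175, 172, 169, 166, 173, 174]
302 [167, 176, 170, 169, 171, 170, 175, 176, 174, 171, 172, 173, 173, 175, 171, 176, 174, 177, 179, 178, 170, 171, 182, 179, 177, 181, 175, 175, 172, 168]
309 [168, 176, 173, 169, 174, 170, 169, 171, 172, 172, 180, 181, 179, 174, 171, 179, 179, 176, 180, 177, 181, 180, 179, 178, 179, 175, 177, 179, 172, 174]
316 [173, 172, 175, 174, 172, 173, 173, 179, 177, 176, 172, 172, 179, 177, 172, 166, 175, 174, 173, 173, 176, 179, 179, 177, 175, 175, 173, 172, 168, 170]
323 [166, 165, 166, 168, 165, 165, 163, 166, 172, 177, 177, 177, 171, 176, 180, 170, 172, 181, 175, 172, 176, 174, 172, 168, 168, 175, 176, 184, 178, 178]
```

Request:
apply_moves([
  {"dx": 0, "dy": 0, "dz": 0, "turn": 0, "jaw": 0.1},
  {"dx": 0, "dy": 0, "dz": 0, "turn": 0, "jaw": 0.1},
  {"dx": 0, "dy": 0, "dz": 0, "turn": 0, "jaw": 0.1},
])

```text
time: 20.08
tool_pos: [0.6275, -0.3017, 0.1788]
tool_rot: [0.001, -0.018, 1.0, -0.001]
contact_force: [-0.3, -0.1, -0.2]
gripper_width: 0.905
grasp_force: 0.0
```

```bash
python3 - <<'E'
from h import *
from plant import state,spotter
s=state();q=s['tool_rot'];print(s['time'],s['tool_pos'].round(4),q.round(4),s['contact_force'].round(1),s['joint_pos'].round(3))
f=snap('wrist','wr11');t=load('top0');t2=load('top10')
st=[.5103,-.2456,.0369]
for c in(0,.1,.2,.3,.4):
    b=.65-c;C=[.045+.115*np.sin(b),-.06,.064+.115*np.cos(b)];G=place(st,[C]);print(c,G.round(3),'wr',proj(f,G).round(1),'top',proj(t,G).round(1))
for F,n in((t,'top0'),(t2,'top10')):
    g=cv2.cvtColor(F['pixels'],cv2.COLOR_RGB2GRAY);m=(g[194:212,424:456]<40)
    print(n,m.sum(),np.argwhere(m).mean(0)[::-1]+[424,194] if m.any() else '')
g=cv2.cvtColor(f['pixels'],cv2.COLOR_RGB2GRAY)
for c in(250,258,290):print(c,[int(v) for v in g[180:290:3,c]])
print([int(v) for v in g[215,236:310:2]])
E
```

```text
20.0833 [ 0.6275 -0.3017  0.1788] [ 1.400e-03 -1.840e-02  9.998e-01 -9.000e-04] [-0.3 -0.1 -0.2] [-0.555  0.241  1.475 -0.     1.423 -2.163]
0 [[ 0.627 -0.301  0.156]] wr [[279.6 238.5]] top [[434.5 189.1]]
0.1 [[ 0.618 -0.302  0.162]] wr [[279.7 228.3]] top [[436.1 193.3]]
0.2 [[ 0.607 -0.302  0.168]] wr [[279.8 215.7]] top [[437.5 198. ]]
0.3 [[ 0.597 -0.302  0.172]] wr [[279.9 200.4]] top [[438.7 203. ]]
0.4 [[ 0.586 -0.303  0.175]] wr [[279.9 182.5]] top [[439.8 208.3]]
top0 40 [437.45 202.6 ]
top10 222 [446.26576577 203.33333333]
250 [164, 97, 97, 103, 104, 96, 94, 92, 149, 163, 158, 160, 169, 174, 174, 175, 180, 179, 179, 179, 171, 165, 162, 166, 168, 170, 170, 168, 175, 170, 171, 172, 177, 170, 169, 174, 172]
258 [152, 102, 102, 50, 12, 11, 16, 19, 25, 24, 19, 14, 12, 43, 177, 178, 169, 173, 180, 180, 170, 176, 175, 175, 183, 179, 176, 172, 165, 168, 172, 173, 168, 174, 174, 179, 179]
290 [180, 177, 178, 110, 14, 18, 24, 32, 41, 40, 33, 25, 21, 35, 164, 168, 166, 163, 169, 170, 172, 178, 177, 175, 176, 174, 175, 173, 170, 168, 173, 177, 177, 177, 179, 178, 173]
[178, 174, 174, 177, 177, 175, 175, 164, 57, 13, 13, 12, 12, 12, 13, 13, 13, 13, 11, 13, 13, 16, 21, 22, 22, 22, 22, 22, 23, 22, 23, 22, 24, 22, 63, 160, 168]
```

The clamp actually starts at about 0.28 rad: both the top view and the wrist view put the crossbar at x≈0.599, z≈0.171. I'll grip it by its ends.

Request:
apply_moves([
  {"dx": 15, "dy": 0, "dz": 0, "turn": 0, "jaw": 0.1},
  {"dx": 28, "dy": 0, "dz": 0, "turn": 0, "jaw": 0.1},
  {"dx": 28, "dy": 0, "dz": 15, "turn": 0, "jaw": 0.1},
  {"dx": 28, "dy": 0, "dz": 32, "turn": 0, "jaw": 0.1},
  {"dx": 28, "dy": 0, "dz": 40, "turn": 0, "jaw": 0.1},
])

```text
time: 20.55
tool_pos: [0.5982, -0.3015, 0.134]
tool_rot: [-0.001, -0.018, 1.0, 0.001]
contact_force: [-0.5, 1.4, -1.9]
gripper_width: 0.897
grasp_force: 0.0
```

Request:
apply_moves([
  {"dx": 0, "dy": 0, "dz": 0, "turn": 0, "jaw": 0.3},
  {"dx": 0, "dy": 0, "dz": 0, "turn": 0, "jaw": 0.5},
  {"dx": 0, "dy": 0, "dz": 0, "turn": 0, "jaw": 0.65},
  {"dx": 0, "dy": 0, "dz": 0, "turn": 0, "jaw": 0.8},
  {"dx": 0, "dy": 0, "dz": 0, "turn": 0, "jaw": 0.8},
])

```text
time: 20.97
tool_pos: [0.5999, -0.3026, 0.1379]
tool_rot: [0.001, -0.019, 1.0, -0.001]
contact_force: [0.6, 0.4, 1.3]
gripper_width: 0.336
grasp_force: 60.1
```

```bash
python3 - <<'E'
from plant import state
s=state();print(s['tool_pos'].round(4),s['tool_rot'].round(4),s['contact_force'].round(1),s['ft_torque'].round(2),s['gripper_width'],s['grasp_force'])
E
```

```text
[ 0.5999 -0.3026  0.1379] [ 1.100e-03 -1.860e-02  9.998e-01 -7.000e-04] [0.6 0.4 1.3] [-0.01 -0.11 -0.07] 0.33560031811759816 60.140928626060486
```

Request:
apply_moves([
  {"dx": 14.2, "dy": 0, "dz": -4.5, "turn": 0, "jaw": 0.8},
  {"dx": 29, "dy": 0, "dz": -7.1, "turn": 0, "jaw": 0.8},
  {"dx": 43.9, "dy": 0, "dz": -7.8, "turn": 0, "jaw": 0.8},
  {"dx": 58.8, "dy": 0, "dz": -6.5, "turn": 0, "jaw": 0.8},
  {"dx": 73.4, "dy": 0, "dz": -3.3, "turn": 0, "jaw": 0.8},
])

```text
time: 21.38
tool_pos: [0.5284, -0.3051, 0.1431]
tool_rot: [0.005, -0.019, 1.0, -0.001]
contact_force: [5.1, 2.4, 1.8]
gripper_width: 0.342
grasp_force: 60.8
```

Request:
apply_moves([
  {"dx": 14, "dy": 0, "dz": 5, "turn": 0, "jaw": 0.8},
  {"dx": 27.3, "dy": 0, "dz": 11.9, "turn": 0, "jaw": 0.8},
  {"dx": 39.6, "dy": 0, "dz": 20.4, "turn": 0, "jaw": 0.8},
  {"dx": 50.7, "dy": 0, "dz": 30.4, "turn": 0, "jaw": 0.8},
  {"dx": 60.4, "dy": 0, "dz": 41.8, "turn": 0, "jaw": 0.8},
])

```text
time: 21.8
tool_pos: [0.4668, -0.3072, 0.1019]
tool_rot: [0.002, -0.019, 1.0, -0.0]
contact_force: [-3.5, 6.9, 9.0]
gripper_width: 0.342
grasp_force: 70.6
```

Request:
apply_moves([
  {"dx": 8.1, "dy": 0, "dz": 12.5, "turn": 0, "jaw": 0.8},
  {"dx": 14.6, "dy": 0, "dz": 26, "turn": 0, "jaw": 0.8},
  {"dx": 19.2, "dy": 0, "dz": 40.2, "turn": 0, "jaw": 0.8},
  {"dx": 21.9, "dy": 0, "dz": 54, "turn": 0, "jaw": 0.8},
  {"dx": 22.8, "dy": 0, "dz": 64, "turn": 0, "jaw": 0.8},
])

```text
time: 22.22
tool_pos: [0.4434, -0.3079, 0.035]
tool_rot: [0.001, -0.018, 1.0, 0.0]
contact_force: [-1.6, 3.6, 5.8]
gripper_width: 0.343
grasp_force: 76.7
```

Request:
apply_moves([
  {"dx": 0, "dy": 0, "dz": 3, "turn": 0, "jaw": 0.8},
  {"dx": 0, "dy": 0, "dz": 5, "turn": 0, "jaw": 0.8},
  {"dx": 0, "dy": 0, "dz": 6, "turn": 0, "jaw": 0.8},
  {"dx": 0, "dy": 0, "dz": 6, "turn": 0, "jaw": 0.8},
])

```text
time: 22.55
tool_pos: [0.4433, -0.3079, 0.0292]
tool_rot: [0.001, -0.018, 1.0, 0.0]
contact_force: [-0.7, 3.6, 4.7]
gripper_width: 0.336
grasp_force: 76.6
```

```bash
python3 - <<'E'
from plant import state
s=state();print(s['tool_pos'].round(4),s['tool_rot'].round(4),s['contact_force'].round(1),s['ft_torque'].round(2),s['gripper_width'],s['grasp_force'])
E
```

```text
[ 0.4433 -0.3079  0.0292] [ 7.000e-04 -1.820e-02  9.998e-01  2.000e-04] [-0.7  3.6  4.7] [ 0.52 -0.41 -0.24] 0.33645602384532525 76.61917448043823
```

Request:
apply_moves([
  {"dx": 0, "dy": 0, "dz": 1.5, "turn": 0, "jaw": 0.8},
  {"dx": 0, "dy": 0, "dz": 3, "turn": 0, "jaw": 0.8},
  {"dx": 0, "dy": 0, "dz": 3, "turn": 0, "jaw": 0.8},
])

```text
time: 22.8
tool_pos: [0.4435, -0.3078, 0.0262]
tool_rot: [0.001, -0.019, 1.0, 0.0]
contact_force: [0.3, 4.0, 3.6]
gripper_width: 0.339
grasp_force: 76.5
```

Request:
apply_moves([
  {"dx": 0, "dy": 0, "dz": 1.5, "turn": 0, "jaw": 0.8},
  {"dx": 0, "dy": 0, "dz": 3, "turn": 0, "jaw": 0.8},
  {"dx": 0, "dy": 0, "dz": 4, "turn": 0, "jaw": 0.8},
  {"dx": 0, "dy": 0, "dz": 4, "turn": 0, "jaw": 0.8},
])

```text
time: 23.13
tool_pos: [0.4438, -0.3079, 0.0225]
tool_rot: [0.001, -0.018, 1.0, 0.0]
contact_force: [-0.9, 4.8, 5.7]
gripper_width: 0.341
grasp_force: 76.7
```

Request:
apply_moves([
  {"dx": 0, "dy": 0, "dz": 2, "turn": 0, "jaw": 0.8},
  {"dx": 0, "dy": 0, "dz": 4, "turn": 0, "jaw": 0.8},
  {"dx": 0, "dy": 0, "dz": 4, "turn": 0, "jaw": 0.8},
])

```text
time: 23.38
tool_pos: [0.4438, -0.308, 0.022]
tool_rot: [0.0, -0.019, 1.0, 0.001]
contact_force: [-9.8, 12.9, 28.5]
gripper_width: 0.344
grasp_force: 78.5
```

```bash
python3 - <<'E'
from h import *
from plant import state
s=state();print(s['tool_pos'].round(4),s['contact_force'].round(1),s['ft_torque'].round(2))
f=snap('wrist','wr12');g=cv2.cvtColor(f['pixels'],cv2.COLOR_RGB2GRAY)
st=[.5100,-.2456,.0369]
for z in(.058,.064,.07): print(z,proj(f,place(st,[[-.070+dx,-.06,z] for dx in(-.009,0,.009)])).round(1).tolist(), 'arm@-50',proj(f,place(st,[[-.04,-.06,z+.005]])).round(1))
for c in(270,274,277,281,285):print(c,[int(v) for v in g[200:330:3,c]])
for r in(245,255,262):print(r,[int(v) for v in g[r,240:320:2]])
E
```

```text
[ 0.4438 -0.308   0.022 ] [-9.8 12.9 28.5] [2.12 0.96 0.19]
0.058 [[279.5, 269.3], [279.5, 287.1], [279.4, 304.1]] arm@-50 [[279.4 349.2]]
0.064 [[279.6, 276.2], [279.6, 294.6], [279.5, 312.3]] arm@-50 [[279.5 359.2]]
0.07 [[279.7, 283.8], [279.7, 302.9], [279.6, 321.1]] arm@-50 [[279.6 370.1]]
270 [108, 108, 106, 83, 102, 160, 170, 171, 172, 165, 166, 170, 171, 168, 167, 167, 170, 169, 167, 170, 164, 174, 173, 169, 128, 10, 9, 11, 13, 15, 18, 20, 20, 19, 19, 17, 15, 13, 31, 103, 102, 102, 103, 102]
274 [102, 101, 102, 83, 102, 161, 169, 170, 172, 167, 167, 170, 171, 168, 167, 167, 172, 168, 166, 169, 164, 174, 173, 169, 128, 10, 11, 12, 11, 14, 18, 18, 19, 19, 18, 17, 15, 14, 36, 118, 118, 118, 118, 118]
277 [103, 101, 100, 83, 101, 161, 169, 170, 182, 244, 242, 171, 171, 168, 167, 166, 171, 169, 166, 170, 164, 174, 174, 168, 128, 9, 10, 11, 13, 16, 16, 17, 18, 19, 19, 17, 16, 15, 36, 120, 120, 120, 120, 120]
281 [106, 106, 103, 82, 101, 160, 169, 182, 246, 245, 243, 171, 172, 168, 167, 167, 171, 168, 167, 169, 164, 174, 173, 206, 195, 9, 10, 12, 13, 14, 16, 18, 19, 19, 20, 17, 16, 14, 36, 121, 121, 121, 120, 120]
285 [112, 183, 179, 84, 104, 172, 245, 246, 247, 245, 243, 170, 171, 169, 167, 168, 171, 168, 166, 169, 165, 173, 173, 212, 216, 9, 11, 12, 13, 13, 16, 17, 18, 20, 19, 18, 15, 14, 32, 106, 107, 107, 106, 105]
245 [169, 168, 168, 168, 168, 168, 167, 169, 168, 168, 168, 168, 167, 168, 167, 167, 168, 167, 168, 167, 167, 167, 168, 167, 167, 167, 168, 168, 167, 167, 167, 167, 166, 167, 167, 167, 167, 168, 167, 169]
255 [69, 69, 63, 19, 13, 86, 166, 168, 169, 168, 168, 169, 169, 169, 168, 169, 168, 168, 168, 168, 168, 167, 168, 168, 168, 168, 167, 167, 167, 167, 166, 167, 152, 39, 12, 32, 68, 69, 72, 72]
262 [69, 65, 26, 12, 10, 77, 169, 172, 172, 172, 172, 172, 172, 172, 172, 172, 172, 172, 173, 172, 172, 173, 171, 172, 172, 172, 172, 172, 172, 172, 172, 172, 156, 37, 11, 12, 41, 69, 70, 70]
```

The crossbar is at the end stop: force jumped with no travel, and the cylinder centre in the wrist image matches z≈64 mm. I'll release it and go to look at the pointer from above.

Request:
apply_moves([
  {"dx": 0, "dy": 0, "dz": -2, "turn": 0, "jaw": 0.8},
  {"dx": 0, "dy": 0, "dz": -3.5, "turn": 0, "jaw": 0.6},
  {"dx": 0, "dy": 0, "dz": -3.5, "turn": 0, "jaw": 0.4},
  {"dx": 0, "dy": 0, "dz": -3.5, "turn": 0, "jaw": 0.2},
  {"dx": 0, "dy": 0, "dz": -3.5, "turn": 0, "jaw": 0.1},
])

```text
time: 23.85
tool_pos: [0.4421, -0.308, 0.0201]
tool_rot: [-0.0, -0.019, 1.0, 0.0]
contact_force: [-0.4, -0.6, 0.4]
gripper_width: 0.809
grasp_force: 0.0
```

Request:
apply_moves([
  {"dx": 0, "dy": 0, "dz": 0, "turn": 0, "jaw": 0.1},
  {"dx": 0, "dy": 0, "dz": -15, "turn": 0, "jaw": 0.1},
  {"dx": 0, "dy": 0, "dz": -50, "turn": 0, "jaw": 0.1},
  {"dx": 0, "dy": 0, "dz": -90, "turn": 0, "jaw": 0.1},
  {"dx": 0, "dy": 0, "dz": -128, "turn": 0, "jaw": 0.1},
])

```text
time: 24.27
tool_pos: [0.4417, -0.3075, 0.1489]
tool_rot: [-0.001, -0.019, 1.0, 0.001]
contact_force: [1.1, -0.5, 0.7]
gripper_width: 0.899
grasp_force: 0.0
```

Request:
apply_moves([
  {"dx": -20, "dy": 15, "dz": 0, "turn": 0, "jaw": 0.1},
  {"dx": -48, "dy": 38, "dz": 0, "turn": 0, "jaw": 0.1},
  {"dx": -78, "dy": 62, "dz": 0, "turn": 0, "jaw": 0.1},
  {"dx": -108, "dy": 86, "dz": 0, "turn": 0, "jaw": 0.1},
  {"dx": -138, "dy": 110, "dz": 0, "turn": 0, "jaw": 0.1},
])

```text
time: 24.68
tool_pos: [0.5772, -0.1918, 0.1482]
tool_rot: [-0.0, -0.018, 1.0, -0.0]
contact_force: [0.4, -1.1, -0.3]
gripper_width: 0.9
grasp_force: 0.0
```

Request:
apply_moves([
  {"dx": -22, "dy": 18, "dz": 0, "turn": 0, "jaw": 0.1},
  {"dx": -32, "dy": 25, "dz": 0, "turn": 0, "jaw": 0.1},
  {"dx": -32, "dy": 25, "dz": 0, "turn": 0, "jaw": 0.1},
  {"dx": -32, "dy": 25, "dz": 0, "turn": 0, "jaw": 0.1},
  {"dx": -32, "dy": 25, "dz": 0, "turn": 0, "jaw": 0.1},
])

```text
time: 25.1
tool_pos: [0.6064, -0.1677, 0.148]
tool_rot: [-0.001, -0.018, 1.0, -0.0]
contact_force: [0.2, 1.1, 0.3]
gripper_width: 0.899
grasp_force: 0.0
```

```bash
python3 - <<'E'
from h import *
from plant import state,spotter
s=state();print(s['time'],s['tool_pos'].round(4),s['tool_rot'].round(4),s['contact_force'].round(1))
f=snap('wrist','wr13');st=[.5100,-.2456,.0369]
P=lambda L:proj(f,place(st,np.array(L)/1000)).round(1).tolist()
for th in np.arange(1.0,1.5,.05):
    a=th-.9;print(round(th,2),P([[r*np.sin(a)+w*np.cos(a),84,50+r*np.cos(a)-w*np.sin(a)] for r,w in((66,0),(66,-3.5),(66,3.5),(52,0))]))
print('housing top edge y=50,80 at x=0',P([[0,50,100],[0,80,100]]),'ends',P([[-50,80,50],[50,80,50]]))
print('clamp', P([[-70,-60,64],[45,-60,64]]))
for t in('pointer','clamp_grip','throttle_grip'):
    for d in spotter.outline_of(f,t)[:1]:
        ys,xs=np.where(d['region']);print(t,d['conf'],d['extent'],xs.mean(),ys.mean())
        if t=='pointer':
            l,tp,r,b=[int(v) for v in d['extent']];g=cv2.cvtColor(f['pixels'],cv2.COLOR_RGB2GRAY)
            for y in range(tp-8,b+10,2):print(y,' '.join('%3d'%v for v in g[y,l-8:r+14:2]))
E
```

```text
25.1 [ 0.6064 -0.1677  0.148 ] [-6.000e-04 -1.810e-02  9.998e-01 -1.000e-04] [0.2 1.1 0.3]
1.0 [[295.4, 86.7], [295.6, 80.2], [295.3, 93.1], [294.2, 86.6]]
1.05 [[295.3, 92.8], [295.5, 86.4], [295.2, 99.1], [294.1, 91.1]]
1.1 [[295.2, 98.7], [295.3, 92.4], [295.0, 104.9], [294.0, 95.5]]
1.15 [[295.0, 104.5], [295.2, 98.4], [294.8, 110.5], [293.9, 99.8]]
1.2 [[294.8, 110.1], [295.0, 104.2], [294.7, 115.9], [293.8, 103.9]]
1.25 [[294.7, 115.5], [294.9, 109.8], [294.5, 121.1], [293.7, 108.0]]
1.3 [[294.5, 120.7], [294.7, 115.3], [294.3, 126.1], [293.5, 112.0]]
1.35 [[294.3, 125.7], [294.5, 120.5], [294.1, 130.8], [293.4, 115.8]]
1.4 [[294.1, 130.5], [294.3, 125.5], [293.9, 135.3], [293.3, 119.4]]
1.45 [[293.9, 135.0], [294.1, 130.3], [293.7, 139.5], [293.1, 122.9]]
housing top edge y=50,80 at x=0 [[240.2, 78.1], [287.8, 78.1]] ends [[286.2, 13.8], [285.4, 150.4]]
clamp [[80.3, -26.8], [109.0, 146.1]]
pointer 0.71 [275.1, 77.1, 296.3, 121.9] 286.97849462365593 107.2258064516129
69 164 163 222 241 242 241 241 241 241 240 244 245 245 245 246 245 245 245 245 245 246 245
71 163 165 179 185 1
[... 2184 characters left out ...]
 107 148 184 189 190 187 186 191 193 193 193 179 200 245 245 245 246 246 246 246
121 105 104  93 104 157 164 163 160 160 176 211 214 199 187 208 245 246 246 246 246 246 246
123 133 133 129 128 131 131 124  85  84 125 238 244 230 220 228 245 246 246 246 246 246 246
125 131 132 131 132 131 132 128 104 102 152 244 246 246 245 245 246 246 246 246 246 246 246
127 128 129 129 129 130 131 131 131 131 164 244 246 246 246 246 246 246 246 246 246 246 246
129 125 126 141 168 169 169 169 170 172 207 245 246 246 245 246 246 246 246 245 246 246 246
clamp_grip 0.91 [72.1, 1.9, 120.4, 152.4] 95.57862540482188 73.0259086002159
throttle_grip 0.82 [256.5, 0.0, 270.0, 26.1] 262.44444444444446 10.885964912280702
```

The tick marks on the rim land within 0.3 px of the model, which validates the stand pose. The blade's end face spans rows 112–123, which puts the pointer at about 1.27 rad. The clamp was found in its home area. Now I'll go to the throttle grip.

Request:
apply_moves([
  {"dx": 30, "dy": -2, "dz": 0, "turn": 0, "jaw": 0.1},
  {"dx": 70, "dy": -4, "dz": 0, "turn": 0, "jaw": 0.1},
  {"dx": 110, "dy": -6, "dz": 0, "turn": 0, "jaw": 0.1},
  {"dx": 148, "dy": -8, "dz": 0, "turn": 0, "jaw": 0.1},
  {"dx": 181, "dy": -9, "dz": 0, "turn": 0, "jaw": 0.1},
])

```text
time: 25.72
tool_pos: [0.4243, -0.1827, 0.1481]
tool_rot: [-0.0, -0.018, 1.0, -0.0]
contact_force: [0.1, 0.6, 0.1]
gripper_width: 0.901
grasp_force: 0.0
```

Request:
apply_moves([
  {"dx": 0, "dy": 0, "dz": 0, "turn": 0, "jaw": 0.1},
  {"dx": 0, "dy": 0, "dz": 0, "turn": 0, "jaw": 0.1},
  {"dx": 0, "dy": 0, "dz": 0, "turn": 0, "jaw": 0.1},
])

```text
time: 25.97
tool_pos: [0.4271, -0.183, 0.1492]
tool_rot: [0.001, -0.018, 1.0, -0.0]
contact_force: [-0.6, 0.6, 0.3]
gripper_width: 0.902
grasp_force: 0.0
```

```bash
python3 - <<'E'
from h import *
from plant import state,spotter
s=state();print(s['time'],s['tool_pos'].round(4),s['tool_rot'].round(4),s['contact_force'].round(1))
f=snap('wrist','wr14');st=[.5100,-.2456,.0369];g=cv2.cvtColor(f['pixels'],cv2.COLOR_RGB2GRAY)
for th in(0,.05,.1):
    a=th-.9;print(th,proj(f,place(st,[[.105*np.sin(a),.065+y,.05+.105*np.cos(a)] for y in(-.015,0,.015)])).round(1).tolist())
for c in(262,294):print(c,[int(v) for v in g[200:320:3,c]])
for r in(250,262,270):print(r,[int(v) for v in g[r,236:324:2]])
P=s['tool_pos'];d=P[:2]-np.array(st[:2]);c,n=np.cos(.0369),np.sin(.0369);print('local',d[0]*c+d[1]*n,-d[0]*n+d[1]*c)
E
```

```text
25.9667 [ 0.4271 -0.183   0.1492] [ 8.000e-04 -1.810e-02  9.998e-01 -4.000e-04] [-0.6  0.6  0.3]
0 [[256.0, 230.7], [278.1, 230.7], [300.1, 230.7]]
0.05 [[255.7, 237.6], [278.1, 237.6], [300.4, 237.6]]
0.1 [[255.4, 244.9], [278.1, 244.8], [300.8, 244.8]]
262 [181, 179, 179, 180, 188, 249, 249, 125, 12, 15, 21, 23, 20, 17, 15, 14, 82, 99, 104, 110, 116, 123, 126, 129, 135, 142, 147, 152, 157, 161, 164, 168, 170, 173, 172, 170, 168, 167, 164, 164]
294 [249, 249, 249, 249, 248, 248, 249, 124, 11, 14, 16, 20, 19, 20, 16, 17, 151, 153, 153, 138, 121, 203, 154, 134, 136, 226, 149, 141, 145, 200, 194, 156, 159, 127, 231, 165, 166, 157, 233, 167]
250 [248, 244, 180, 174, 173, 173, 174, 173, 174, 173, 174, 172, 142, 97, 90, 69, 67, 69, 86, 98, 104, 103, 98, 107, 92, 88, 88, 88, 87, 161, 247, 248, 248, 248, 248, 248, 248, 248, 248, 248, 248, 248, 248, 244]
262 [244, 180, 173, 174, 173, 174, 174, 173, 173, 173, 174, 172, 124, 120, 121, 121, 121, 112, 99, 139, 159, 164, 163, 146, 156, 163, 154, 151, 151, 160, 241, 248, 248, 248, 248, 247, 247, 247, 247, 247, 247, 247, 247, 235]
270 [244, 180, 173, 173, 173, 173, 173, 172, 172, 172, 172, 165, 123, 131, 133, 132, 133, 133, 132, 137, 155, 159, 152, 136, 130, 131, 132, 131, 131, 134, 237, 248, 248, 248, 248, 248, 248, 248, 247, 247, 248, 247, 247, 219]
local -0.08056782847378044 0.06559746074996685
```

Request:
apply_moves([
  {"dx": 0.5, "dy": -0.5, "dz": 15, "turn": 0, "jaw": 0.1},
  {"dx": 0.5, "dy": -0.5, "dz": 35, "turn": 0, "jaw": 0.1},
  {"dx": 0.5, "dy": -0.5, "dz": 55, "turn": 0, "jaw": 0.1},
  {"dx": 0.5, "dy": -0.5, "dz": 68, "turn": 0, "jaw": 0.1},
  {"dx": 0.5, "dy": -0.5, "dz": 70, "turn": 0, "jaw": 0.1},
])

```text
time: 26.43
tool_pos: [0.4255, -0.1819, 0.0756]
tool_rot: [-0.002, -0.019, 1.0, 0.002]
contact_force: [-1.1, 0.2, -0.1]
gripper_width: 0.9
grasp_force: 0.0
```

Request:
apply_moves([
  {"dx": 0, "dy": 0, "dz": 0, "turn": 0, "jaw": 0.3},
  {"dx": 0, "dy": 0, "dz": 0, "turn": 0, "jaw": 0.5},
  {"dx": 0, "dy": 0, "dz": 0, "turn": 0, "jaw": 0.65},
  {"dx": 0, "dy": 0, "dz": 0, "turn": 0, "jaw": 0.8},
  {"dx": 0, "dy": 0, "dz": 0, "turn": 0, "jaw": 0.8},
])

```text
time: 26.85
tool_pos: [0.4271, -0.1833, 0.0798]
tool_rot: [0.001, -0.019, 1.0, -0.0]
contact_force: [-1.7, 1.1, 2.9]
gripper_width: 0.345
grasp_force: 59.1
```

```bash
python3 - <<'E'
from h import *
from plant import state
s=state();st=[.5100,-.2456,.0369]
P=s['tool_pos'];d=P[:2]-np.array(st[:2]);c,n=np.cos(.0369),np.sin(.0369);print('local',d[0]*c+d[1]*n,-d[0]*n+d[1]*c,P[2],s['contact_force'].round(1),s['gripper_width'],s['grasp_force'])
f=snap('wrist','wr15');g=cv2.cvtColor(f['pixels'],cv2.COLOR_RGB2GRAY)
for col in(268,278,288):print(col,[int(v) for v in g[240:340:3,col]])
for th in(0,.03,.06):
    a=th-.9;print(th,proj(f,place(st,[[.105*np.sin(a)+k,.065,.05+.105*np.cos(a)] for k in(-.009,0,.009)])).round(1).tolist())
f0=-.88
for k in range(1,11):
    b=f0+(.37-f0)*k/10;print(k,round(-105*(np.sin(b)-np.sin(f0)),1),round(-105*(np.cos(b)-np.cos(f0)),1))
E
```

```text
local -0.08056495178177644 0.06535862132446162 0.07977447938625759 [-1.7  1.1  2.9] 0.3447559630760871 59.06891226768494
268 [255, 255, 255, 255, 250, 69, 70, 69, 70, 72, 37, 15, 17, 19, 22, 25, 30, 34, 35, 32, 27, 24, 23, 25, 118, 150, 158, 168, 174, 178, 184, 189, 192, 198]
278 [255, 255, 255, 255, 250, 70, 70, 71, 71, 72, 38, 14, 18, 18, 21, 23, 28, 33, 33, 31, 27, 23, 22, 22, 132, 213, 214, 214, 214, 207, 183, 187, 192, 196]
288 [255, 255, 255, 255, 250, 71, 70, 71, 72, 72, 37, 13, 18, 19, 21, 24, 27, 30, 30, 31, 27, 24, 23, 24, 143, 188, 248, 168, 171, 177, 180, 214, 253, 195]
0 [[278.8, 268.6], [278.7, 286.3], [278.7, 303.3]]
0.03 [[278.8, 275.3], [278.8, 293.1], [278.7, 310.2]]
0.06 [[278.8, 282.3], [278.8, 300.2], [278.8, 317.3]]
1 -9.0 -9.6
2 -19.1 -17.9
3 -30.1 -25.0
4 -42.0 -30.6
5 -54.4 -34.7
6 -67.3 -37.2
7 -80.4 -38.1
8 -93.5 -37.3
9 -106.4 -35.0
10 -118.9 -31.0
```

Request:
apply_moves([
  {"dx": -9, "dy": 0, "dz": -9.6, "turn": 0, "jaw": 0.8},
  {"dx": -19.1, "dy": 0, "dz": -17.9, "turn": 0, "jaw": 0.8},
  {"dx": -30.1, "dy": 0, "dz": -25, "turn": 0, "jaw": 0.8},
  {"dx": -42, "dy": 0, "dz": -30.6, "turn": 0, "jaw": 0.8},
  {"dx": -54.4, "dy": 0, "dz": -34.7, "turn": 0, "jaw": 0.8},
])

```text
time: 27.32
tool_pos: [0.4788, -0.1815, 0.1132]
tool_rot: [-0.003, -0.019, 1.0, -0.0]
contact_force: [-4.6, -1.8, 0.6]
gripper_width: 0.337
grasp_force: 59.4
```

Request:
apply_moves([
  {"dx": -12.9, "dy": 0, "dz": -2.5, "turn": 0, "jaw": 0.8},
  {"dx": -26, "dy": 0, "dz": -3.4, "turn": 0, "jaw": 0.8},
  {"dx": -39.1, "dy": 0, "dz": -2.6, "turn": 0, "jaw": 0.8},
  {"dx": -52, "dy": 0, "dz": -0.3, "turn": 0, "jaw": 0.8},
  {"dx": -64.5, "dy": 0, "dz": 3.7, "turn": 0, "jaw": 0.8},
])

```text
time: 27.73
tool_pos: [0.5448, -0.1793, 0.1103]
tool_rot: [-0.001, -0.019, 1.0, -0.001]
contact_force: [-5.2, -2.0, 3.1]
gripper_width: 0.338
grasp_force: 60.8
```

Request:
apply_moves([
  {"dx": 0, "dy": 0, "dz": 0, "turn": 0, "jaw": 0.8},
  {"dx": 0, "dy": 0, "dz": 0, "turn": 0, "jaw": 0.8},
  {"dx": 0, "dy": 0, "dz": 0, "turn": 0, "jaw": 0.8},
])

```text
time: 27.98
tool_pos: [0.5451, -0.1793, 0.1102]
tool_rot: [0.0, -0.019, 1.0, -0.001]
contact_force: [-0.6, -3.5, 2.9]
gripper_width: 0.345
grasp_force: 60.9
```

```bash
python3 - <<'E'
from h import *
from plant import state
s=state();st=[.5100,-.2456,.0369]
P=s['tool_pos'];d=P[:2]-np.array(st[:2]);c,n=np.cos(.0369),np.sin(.0369);print('local',d[0]*c+d[1]*n,-d[0]*n+d[1]*c,P[2],s['tool_rot'].round(4),s['contact_force'].round(1),s['gripper_width'],s['grasp_force'])
f=snap('wrist','wr16');g=cv2.cvtColor(f['pixels'],cv2.COLOR_RGB2GRAY)
for col in(268,278,288):print(col,[int(v) for v in g[240:340:3,col]])
for th in(1.2,1.25,1.3,1.35):
    a=th-.9;print(th,proj(f,place(st,[[.105*np.sin(a)+k,.065,.05+.105*np.cos(a)] for k in(-.009,0,.009)])).round(1).tolist())
E
```

```text
local 0.03749954777348038 0.06501027010138732 0.11015837848181888 [ 3.000e-04 -1.860e-02  9.998e-01 -8.000e-04] [-0.6 -3.5  2.9] 0.34472693820392747 60.88623225688934
268 [105, 175, 170, 123, 95, 96, 89, 86, 22, 10, 10, 11, 12, 16, 17, 22, 24, 21, 19, 15, 14, 32, 162, 169, 163, 168, 173, 171, 167, 168, 172, 168, 171, 170]
278 [104, 104, 105, 105, 81, 77, 76, 75, 20, 7, 11, 11, 13, 14, 18, 21, 24, 22, 18, 16, 13, 32, 163, 168, 170, 171, 170, 170, 164, 170, 166, 170, 169, 167]
288 [152, 228, 227, 174, 149, 128, 126, 110, 30, 8, 10, 11, 12, 15, 18, 20, 23, 21, 18, 16, 13, 26, 160, 175, 175, 175, 175, 170, 174, 172, 178, 170, 163, 171]
1.2 [[279.5, 263.7], [279.5, 282.3], [279.5, 300.2]]
1.25 [[279.5, 272.2], [279.5, 290.2], [279.4, 307.5]]
1.3 [[279.5, 279.8], [279.4, 297.2], [279.4, 313.9]]
1.35 [[279.4, 286.5], [279.4, 303.3], [279.4, 319.5]]
```

The crossbar has crept slightly in the pads. The image puts the throttle at about 1.21, so I'll nudge it on.

Request:
apply_moves([
  {"dx": -3, "dy": 0, "dz": 1, "turn": 0, "jaw": 0.8},
  {"dx": -6.2, "dy": 0, "dz": 2.2, "turn": 0, "jaw": 0.8},
  {"dx": -6.2, "dy": 0, "dz": 2.2, "turn": 0, "jaw": 0.8},
  {"dx": -6.2, "dy": 0, "dz": 2.2, "turn": 0, "jaw": 0.8},
])

```text
time: 28.37
tool_pos: [0.5511, -0.179, 0.1077]
tool_rot: [-0.0, -0.018, 1.0, -0.001]
contact_force: [-2.7, -4.8, 4.6]
gripper_width: 0.344
grasp_force: 61.4
```

```bash
cat > thr.py <<'E'
from h import *
from plant import state
s=state();st=[.5102,-.2456,.0369]
print(s['time'],s['tool_pos'].round(4),s['contact_force'].round(1))
f=snap('wrist','wr17');g=cv2.cvtColor(f['pixels'],cv2.COLOR_RGB2GRAY)
for c in (268,278,288):
    m=np.where(g[255:330,c]<45)[0]+255;print(c,m.min(),m.max())
M=np.asarray(f['camera_from_world']);C=-M[:3,:3].T@M[:3,3]
for th in np.arange(1.15,1.36,.025):
    a=th-.9;G=place(st,[[.105*np.sin(a),.065,.05+.105*np.cos(a)]])[0]
    e=np.array([np.cos(st[2]),np.sin(st[2]),0]);k=np.linspace(0,2*np.pi,200)
    r=proj(f,G+.009*(np.outer(np.cos(k),e)+np.outer(np.sin(k),[0,0,1])))[:,1]
    print(round(th,3),r.min().round(1),r.max().round(1))
E
python3 thr.py
```

```text
28.3667 [ 0.5511 -0.179   0.1077] [-2.7 -4.8  4.6]
268 264 303
278 264 304
288 265 304
1.15 242.0 286.4
1.175 246.9 291.0
1.2 251.6 295.3
1.225 256.0 299.4
1.25 260.3 303.2
1.275 264.3 306.9
1.3 268.2 310.3
1.325 271.8 313.5
1.35 275.2 316.4
```

Request:
apply_moves([
  {"dx": 0, "dy": 0, "dz": 0, "turn": 0, "jaw": 0.6},
  {"dx": 0, "dy": 0, "dz": 0, "turn": 0, "jaw": 0.4},
  {"dx": 0, "dy": 0, "dz": 0, "turn": 0, "jaw": 0.2},
  {"dx": 0, "dy": 0, "dz": 0, "turn": 0, "jaw": 0},
  {"dx": 0, "dy": 0, "dz": 0, "turn": 0, "jaw": 0},
])

```text
time: 28.83
tool_pos: [0.5513, -0.1779, 0.107]
tool_rot: [-0.0, -0.019, 1.0, 0.0]
contact_force: [-0.6, -0.3, -0.3]
gripper_width: 0.935
grasp_force: 0.0
```

Request:
apply_moves([
  {"dx": 0, "dy": 0, "dz": -15, "turn": 0, "jaw": 0},
  {"dx": 0, "dy": 0, "dz": -40, "turn": 0, "jaw": 0},
  {"dx": 0, "dy": 0, "dz": -75, "turn": 0, "jaw": 0},
  {"dx": -30, "dy": 0, "dz": -90, "turn": 0, "jaw": 0},
  {"dx": -60, "dy": 0, "dz": -90, "turn": 0, "jaw": 0},
])

```text
time: 29.25
tool_pos: [0.6142, -0.177, 0.204]
tool_rot: [0.005, -0.018, 1.0, -0.002]
contact_force: [-0.8, -1.1, 0.9]
gripper_width: 1.0
grasp_force: 0.0
```

Request:
apply_moves([
  {"dx": -10, "dy": 0, "dz": 0, "turn": 0, "jaw": 0},
  {"dx": -10, "dy": 0, "dz": 0, "turn": 0, "jaw": 0},
  {"dx": -10, "dy": 0, "dz": 0, "turn": 0, "jaw": 0},
  {"dx": -10, "dy": 0, "dz": 0, "turn": 0, "jaw": 0},
  {"dx": -10, "dy": 0, "dz": 0, "turn": 0, "jaw": 0},
])

```text
time: 29.67
tool_pos: [0.6201, -0.1756, 0.1964]
tool_rot: [-0.001, -0.018, 1.0, 0.0]
contact_force: [0.4, -0.3, -0.9]
gripper_width: 1.0
grasp_force: 0.0
```

```bash
cat > fin.py <<'E'
from h import *
from plant import state,spotter
s=state();st=[.5100,-.2456,.0369];print(s['time'],s['tool_pos'].round(4),s['tool_rot'].round(4),s['contact_force'].round(1))
f=snap('wrist','wr18');g=cv2.cvtColor(f['pixels'],cv2.COLOR_RGB2GRAY)
P=lambda L:proj(f,place(st,np.array(L)/1000)).round(1).tolist()
e=np.array([np.cos(st[2]),np.sin(st[2]),0]);k=np.linspace(0,2*np.pi,200)
for th in np.arange(1.15,1.4,.05):
    a=th-.9;G=place(st,[[.105*np.sin(a),.065,.05+.105*np.cos(a)]])[0]
    q=proj(f,G+.009*(np.outer(np.cos(k),e)+np.outer(np.sin(k),[0,0,1])))
    print(round(th,2),'grip col',q[:,0].mean().round(1),'rows',q[:,1].min().round(1),q[:,1].max().round(1),'ptr tip end',P([[66*np.sin(a)+w*np.cos(a),84,50+66*np.cos(a)-w*np.sin(a)] for w in(-3.5,3.5)]))
q=proj(f,place(st,[[.105*np.sin(.37),.065,.05+.105*np.cos(.37)]])).round().astype(int)[0]
for c in(q[0]-12,q[0],q[0]+12):print(c,q[1]-45,[int(v) for v in g[q[1]-45:q[1]+45:3,c]])
t=np.array(P([[24,84,111]])[0]).astype(int);print('tip patch from',t[1]-24,t[0]-12)
for y in range(t[1]-24,t[1]+20,2):print(y,' '.join('%3d'%v for v in g[y,t[0]-12:t[0]+20:2]))
print('clamp home pred',P([[-70,-60,64]]),[(d['conf'],d['extent']) for d in spotter.outline_of(f,'clamp_grip')[:1]],[(d['conf'],d['extent']) for d in spotter.outline_of(f,'controller')[:1]])
E
python3 fin.py
```

```text
29.6667 [ 0.6201 -0.1756  0.1964] [-9.000e-04 -1.840e-02  9.998e-01  4.000e-04] [ 0.4 -0.3 -0.9]
1.15 grip col 277.4 rows 83.5 114.0 ptr tip end [[303.1, 83.4], [302.7, 93.5]]
1.2 grip col 277.4 rows 92.5 122.2 ptr tip end [[302.9, 88.2], [302.5, 98.0]]
1.25 grip col 277.4 rows 101.0 130.0 ptr tip end [[302.7, 92.9], [302.2, 102.4]]
1.3 grip col 277.4 rows 109.1 137.5 ptr tip end [[302.5, 97.5], [302.0, 106.6]]
1.35 grip col 277.4 rows 116.8 144.5 ptr tip end [[302.3, 101.9], [301.8, 110.7]]
265 74 [168, 166, 166, 163, 161, 157, 153, 147, 121, 83, 62, 13, 16, 20, 23, 20, 18, 15, 18, 58, 246, 248, 249, 249, 249, 248, 249, 248, 188, 177]
277 74 [175, 173, 169, 165, 151, 124, 125, 123, 124, 124, 98, 20, 23, 30, 37, 42, 36, 27, 21, 41, 245, 248, 249, 249, 249, 249, 249, 249, 176, 181]
289 74 [234, 150, 171, 167, 171, 231, 146, 124, 145, 194, 87, 20, 24, 28, 34, 40, 41, 31, 22, 41, 245, 248, 250, 249, 249, 249, 249, 249, 178, 181]
tip patch from 75 290
75 234 234 233 190 154 240 249 249 249 249 249 249 249 249 249 249
77 150 149 148 119 129 233 248 248 248 249 249 248 249 249 249 249
79 1
[... 752 characters left out ...]
 206 199 200 244 249 249 249 249 249 249 249 249
103 134 131 164 235 236 209 213 246 249 249 249 249 249 249 249 249
105  49  44  76 158 222 243 245 249 249 249 249 249 249 249 249 249
107  19  19  19  21  79 240 249 249 249 249 249 249 249 249 249 249
109  22  22  21  22  44 235 249 249 249 249 249 250 249 249 249 249
111  26  25  25  24  33 234 249 249 249 249 249 249 249 249 249 249
113  27  27  28  28  35 233 249 249 249 249 249 249 249 249 249 249
115  32  31  31  30  34 209 249 249 249 249 249 249 249 249 249 249
117  36  35  35  34  37 219 249 249 249 249 249 249 249 249 249 249
clamp home pred [[124.9, -18.5]] [(0.69, [116.2, 0.0, 155.2, 134.4])] [(0.67, [118.2, 41.9, 178.8, 109.2])]
```

The throttle reads 1.27 and the pointer 1.27 in the same picture. One last check on the clamp from above.

Request:
apply_moves([
  {"dx": 20, "dy": -24, "dz": 0, "turn": 0, "jaw": 0},
  {"dx": 40, "dy": -52, "dz": 0, "turn": 0, "jaw": 0},
  {"dx": 62, "dy": -82, "dz": 0, "turn": 0, "jaw": 0},
  {"dx": 84, "dy": -112, "dz": 0, "turn": 0, "jaw": 0},
  {"dx": 100, "dy": -134, "dz": 0, "turn": 0, "jaw": 0},
])

```text
time: 30.23
tool_pos: [0.5244, -0.3153, 0.1975]
tool_rot: [-0.0, -0.018, 1.0, -0.0]
contact_force: [0.3, -0.8, -0.1]
gripper_width: 0.999
grasp_force: 0.0
```

Request:
apply_moves([
  {"dx": 0, "dy": 0, "dz": 0, "turn": 0, "jaw": 0},
  {"dx": 0, "dy": 0, "dz": 0, "turn": 0, "jaw": 0},
  {"dx": 0, "dy": 0, "dz": 0, "turn": 0, "jaw": 0},
  {"dx": 0, "dy": 0, "dz": 0, "turn": 0, "jaw": 0},
])

```text
time: 30.57
tool_pos: [0.5269, -0.3124, 0.1973]
tool_rot: [0.0, -0.019, 1.0, 0.0]
contact_force: [0.3, -0.4, 0.8]
gripper_width: 1.0
grasp_force: 0.0
```

```bash
cat > cl.py <<'E'
from h import *
from plant import state,spotter
s=state();st=[.5100,-.2456,.0369];print(s['time'],s['tool_pos'].round(4),s['contact_force'].round(1))
f=snap('wrist','wr19');g=cv2.cvtColor(f['pixels'],cv2.COLOR_RGB2GRAY)
e=np.array([np.cos(st[2]),np.sin(st[2]),0]);k=np.linspace(0,2*np.pi,200)
for j in(2.0,2.1,2.16,2.22):
    b=.65-j;L=[.045+.115*np.sin(b),-.06,.064+.115*np.cos(b)];G=place(st,[L])[0]
    q=proj(f,G+.009*(np.outer(np.cos(k),e)+np.outer(np.sin(k),[0,0,1])))
    w=proj(f,place(st,[[L[0],-.06+y,L[2]] for y in(-.015,.015)]))
    print(j,'rows',q[:,1].min().round(1),q[:,1].max().round(1),'cols',w[:,0].round(1))
c=int(q[:,0].mean())
for cc in(c-12,c+12):
    r0=int(q[:,1].min())-20;print(cc,r0,[int(v) for v in g[max(r0,0):r0+80,cc]])
r=int(q[:,1].mean());print('row',r,c-40,[int(v) for v in g[r,c-40:c+40]])
print('controller',[(round(float(d['conf']),2),d['extent']) for d in spotter.outline_of(f,'controller')[:1]],proj(f,place(st,[[x,-.06+y,.056] for x in(-.028,.028) for y in(-.018,.018)])).round(0).tolist())
t=snap('top','top19');t0=load('top0')
d=cv2.absdiff(t['pixels'],t0['pixels']).max(2)
for n,(x0,y0,x1,y1) in dict(wheel=(276,272,309,306),cup=(250,150,282,184),rack=(146,222,196,262)).items():print(n,d[y0:y1,x0:x1].mean().round(1))
E
python3 cl.py
```

```text
30.5667 [ 0.5269 -0.3124  0.1973] [ 0.3 -0.4  0.8]
2.0 rows 98.6 121.2 cols [269.6 305.3]
2.1 rows 97.0 118.8 cols [269.9 304.2]
2.16 rows 96.8 118.0 cols [270.1 303.5]
2.22 rows 97.1 117.8 cols [270.3 302.9]
274 77 [164, 171, 171, 171, 173, 173, 173, 171, 170, 169, 169, 174, 198, 229, 241, 244, 244, 244, 242, 224, 142, 52, 18, 20, 26, 31, 37, 43, 47, 46, 42, 36, 30, 26, 22, 19, 17, 16, 17, 42, 104, 162, 201, 230, 234, 235, 235, 234, 235, 238, 242, 243, 243, 243, 243, 243, 243, 243, 243, 240, 222, 151, 93, 84, 117, 193, 238, 244, 244, 244, 244, 244, 239, 206, 106, 47, 56, 105, 190, 234]
298 77 [175, 173, 171, 169, 168, 169, 168, 168, 166, 164, 164, 167, 185, 221, 240, 244, 244, 244, 243, 233, 175, 78, 23, 21, 24, 28, 31, 35, 38, 39, 38, 34, 32, 28, 25, 22, 21, 19, 22, 74, 177, 237, 244, 244, 245, 245, 244, 244, 244, 244, 244, 244, 244, 244, 244, 244, 244, 244, 244, 244, 241, 217, 134, 87, 108, 186, 237, 244, 244, 244, 244, 243, 238, 202, 106, 54, 66, 120, 198, 232]
row 107 246 [172, 171, 171, 170, 170, 170, 170, 170, 170, 170, 170, 170, 170, 169, 169, 170, 169, 169, 169, 169, 169, 169, 168, 152, 91, 42, 38, 42, 42, 41, 42, 43, 42, 42, 43, 42, 41, 41, 42, 42, 41, 42, 40, 41, 40, 40, 40, 38, 39, 38, 38, 38, 38, 37, 37, 37, 78, 171, 233, 243, 244, 244, 244, 245, 244, 244, 244, 244, 244, 241, 228, 210, 184, 169, 167, 153, 96, 38, 14, 20]
controller [(0.85, [267.2, 145.3, 307.3, 203.6])] [[268.0, 153.0], [304.0, 153.0], [268.0, 207.0], [303.0, 207.0]]
wheel 3.3
cup 3.5
rack 4.8
```

```bash
python3 -c "
from plant import ticket
print(ticket.job_done())"
```

```text
the job is handed in; nothing more can be done
None
```

I handed the job in at about 31 s: the fan controller is in the cradle with its fan end towards the hinge, the hold-down lever is home at its end stop, and the throttle was then set to about 1.27 rad, the angle I measured for the pointer. The wheel, cup and other rack units show no change in the top view; I didn't check the screwdriver separately, and no verdict came back.

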